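# Close the seed bin: clear the dibber, then set and slide its lid home

## Robot

A 6-joint arm with a two-finger parallel gripper is mounted at the origin on the work surface. World frame = base frame: x ahead of the robot, y to its left, z up, the work surface at z = 0. Lengths are in m, angles in rad, forces in N, time in s.
With the tool pointing down it reaches from about 0.35 to 0.775 m from the base axis. Payload 5.5 kg.
Tool frame: the origin (TCP) lies midway between the tips of the shut fingers; the grasp point (between the pads) lies 19 mm behind it; z points along the fingers, y is the direction in which the jaws open and shut (so a half turn about z gives the same grasp; the last joint's range is limited). The gripper opens to 85 mm and grips with 20 to 120 N. Pads are 22 mm wide; open, the fingers measure 114 mm over their backs; the gripper's body (76 mm by 85 mm) begins 54 mm behind the grasp point. The pads swing forward as they close: fully open they stand 13 mm farther back than shut.
Start: joints at [1.185, 0.313, 0.046, 1.304, 0, 1.431], TCP at [0.14, 0.558, 0.202] pointing down, gripper open.
Joint ranges: [-2.76, 2.76], [-0.86, 1.69], [-1.03, 1.26], [-2.2, 2.34], [-1.47, 1.5], [-3.14, 3.14]. Speed limits (rad/s): [2.57, 2.57, 3.14, 3.14, 3.14, 3.14].

## Interface

Orientations are given as a unit quaternion [w, x, y, z].
In Python, from workcell import env gives the robot as it stands.
- The arm moves only by the shell command python3 -m pendant 'ROWS' [FORCE]. ROWS is JSON, a list of rows, each a list of 3 entries, a list of its own where there are three numbers: the shift along the tool's x, y, z each as a share of 20 mm, from -1 to 1, then the turn about the tool's z as a share of 6 degrees, from -1 to 1, then the closure, from -1 (fully open) to 1 (shut). In form: [[[tx, ty, tz], turn, claw], ...]. A call has 1 to 12 rows; each row shifts and turns the commanded pose from where the row before left it, along the tool's axes as they then stand; what a row does not reach is not made up. A row lasts 1/8 s, in which the tool goes at most 62.5 mm and 10.7 degrees, less where a joint would pass 70% of its speed; a pose out of reach is approached as far as the arm can. A call with a number of a shift or a turn outside -1 to 1 is refused whole. A call with a gripper value outside its range is refused whole. The fingers move at their own pace and stop on an object; FORCE is the grip in N (left out, the last holds). Time passes only in rows, so rows that do not move let the fingers close. It gives the time, the measured TCP pose, the force and the opening at its end, in the units of the state.
- env.get_state(): the state, without advancing time (a new reading comes with each control period).
- env.read_camera(name): name is "side" or "top"; returns a dict with "color" (480x640x3 uint8, blue, green, red), "mtx" (3x3 intrinsics, pixels), "view" (4x4, takes a point from world to camera coordinates). Camera axes: x right, y down, z forward; pixel columns grow to the right and rows downward; lengths in m; the calibration is good to about 2 mm. A picture is of the moment at which its call begins. There is no depth.
- env.hand_in(): hands the job in, once; it reports no verdict.
Trained networks look in the newest picture that a camera, given by its name, has taken for a name from the list of things; names that differ only in an ending like _2 or _b are one class to them, and where a whole thing is asked for, a point or a joint stands for the part that bears it (a point fixed in the world has none). Each returns a list of dicts, best first, with "p" (0 to 1); they miss things now and then, are a little off and sometimes report something else, mostly with a low value. They report only what shows in the picture. A call takes as long as a camera call. They do not tell look-alikes from the thing itself.
- env.boxes_of(camera, thing): "location" ([column, row] in pixels, amid what is visible of it).
- env.cut_out(camera, thing): "region" (480x640 bool, what is visible of it) and "location" ([column, row] in pixels, amid what is visible of it).
The state is a dict: "clock": time; "joint_pos": joint angles; "qvel": joint speeds; "tau": joint torques, N m; "tcp_pos": TCP position; "orientation": TCP orientation; "wrist_force": force on the tool from outside, world axes, zero at the start; "ft_torque": the same for the moment, N m; "finger_gap": finger opening in m.
Only numpy, scipy, OpenCV 4.12 (cv2) and the standard library are available. Lean on these libraries where they do the work, as an engineer would, in place of code of your own. Each camera call takes 0.05 s, during which the arm holds its last target.

## Task

Close up the seed bin: first take the wooden dibber off the top of it and lay it flat in the tool tray in the free space beside the trowel. Then take the lid from the sloping stand, set it squarely on the bin's rim between the side fences, and slide it in under the keeper lips from the open end until it is fully home against the end stop, lying flat. Let go of everything, and leave the trowel, the planter and the glass jar undisturbed.

Things in the scene. Friction and masses are not known exactly. Their poses are not given: they have to be found in the camera images.
- bin: Grey plastic seed bin, fixed, open-topped, x -75 to +81 mm, 121 mm wide (y), 81 mm high. Origin on the table, under the centre of the closed lid. Flat rim for the lid at z = 70 mm (ledges 12 to 14 mm wide). Fences on both long sides rise to z = 81 mm, inner faces y = +-55.5 mm. Stop wall at the +x end, inner face x = +76 mm, top z = 81 mm. The -x end is the open end: nothing above the rim.
- track_mouth (a point): Point on the bin at rim height, midway between the near ends of the two keeper lips, axes as the bin's (35 mm in +x from its origin). From here to the stop wall a lip on each fence reaches in to y = +-46 mm, underside 8 mm above the rim, top level with the fences: there the lid can only slide in, in +x. Set from above, it clears the lips while its origin is over 75 mm in -x of this point.
- lid_home (a point): Point on the bin where the lid's origin lies when the lid is home: rim height (z = 70 mm), 0 to 1 mm short of touching the stop wall; axes as the bin's, +x towards the stop wall.
- lid: Flat grey plastic lid, 150 mm (x) by 106 mm (y) by 5 mm, 0.1 to 0.25 kg, with a centred upright rib as handle: 16 mm thick (x), 70 mm long (y), from the plate's top (z = 5 mm) to z = 35 mm. Same either way round. Origin at the centre of the underside, z out of the top. Starts lying on the sloping stand, +x up the slope, the rib square to the slope, so leaning 35 degrees from vertical.
- stand: Fixed bent-aluminium sloping stand, about 130 mm by 126 mm and 105 mm high; its flat face slopes up at 35 degrees towards its +x (it looks up and to -x). Origin at the centre of its base; the middle of the face, under the lid's start, is at z = 62 mm. A lip 10 mm high, square to the face, along the low edge holds the lid.
- dibber: Straight wooden dibber, 174 mm long, section 22 by 22 mm over x = -90 to +50 mm, stepped down to a blunt point at x = +84 mm; 0.05 to 0.1 kg. Origin on the axis, 11 mm from each face of the square shaft; x along the length towards the point. Starts lying level across the tops of the bin's fences, at a slant.
- tray: Fixed shallow aluminium tool tray, 238 mm (x) by 148 mm (y) outside, 13 mm high, walls 4 mm and floor 4 mm thick. Origin under its centre, z up. The trowel lies in its +y half; the -y half is free. A dibber lying flat in it has its origin at z = 15 mm.
- trowel: Small steel trowel with a wooden handle, about 213 mm long, blade 56 mm wide, handle 24 mm thick, lying loose along the tray in its +y half, blade to its own +x. Origin at the underside near mid-length. Leave alone.
- planter: Turquoise ceramic planter with a succulent, 100 mm across, 130 mm high, origin at the centre of its underside, standing loose beyond the work. Leave alone.
- jar: Glass jar with a clip-on lid, 90 mm across, 110 mm high, origin at the centre of its underside, standing loose beyond the work. Leave alone.
There are look-alikes about, which are no part of the job. What is meant by the lid is not pink, and is the larger of those in its own colour.

How it is judged:
By the outcome, as a careful person would: the job done as asked, in the order asked, and still so for the second after the job is handed in, with the robot touching nothing.
It also fails if it takes over 67 s, if anything falls off the work surface, if the arm or the gripper's body presses on something with over 40 N, if the wrist force passes 120 N, or if a joint passes its speed limit or range.

## Working session

There is one attempt and no reset: what is moved stays moved. The work goes in short steps, Python scripts to look and compute and a shell command to move; the robot and the scene stay as the last step left them, time stands still between calls to the robot, and variables do not carry over. Pictures are saved under pics/ and viewed, and the job is handed in when it is done.

```bash
ls; mkdir -p pics; python3 - <<'E'
from workcell import env
import cv2
s=env.get_state()
for k,v in s.items(): print(k,v)
for c in("side","top"):
    r=env.read_camera(c); cv2.imwrite(f"pics/{c}0.png",r["color"]); print(c,r["mtx"].tolist(),r["view"].tolist())
E
```

```text
pics
clock 0.0
joint_pos [1.18540213e+00 3.13985926e-01 4.49738275e-02 1.30363337e+00
 1.36456278e-05 1.43121423e+00]
qvel [-0.00041603 -0.00038415  0.00016864 -0.00196392 -0.00026713  0.00084343]
tau [ 2.35735155e-03 -4.80625427e+01  2.98531294e+01  1.93099090e-02
  1.12623632e-04  1.29372417e-06]
tcp_pos [0.13969713 0.55717284 0.20101508]
orientation [-2.46500981e-04  1.22596803e-01  9.92456130e-01 -8.91132442e-04]
wrist_force [ 0.90213605 -0.83970219  0.19005092]
ft_torque [ 0.02807632 -0.0369289  -0.00542084]
finger_gap 0.08500232253715316
side [[606.5893451040558, 0.0, 315.5902934239752], [0.0, 606.5893451040558, 242.60686158171652], [0.0, 0.0, 1.0]] [[0.9902092210212865, -0.1395275589577319, 0.004214130481412331, -0.56344926897108], [-0.07651630480164931, -0.5677811500228968, -0.8196156543027823, 0.06270686565557414], [0.1167516753794943, 0.8112685288916203, -0.5728982635041826, 1.5557212752872267], [0.0, 0.0, 0.0, 1.0]]
top [[452.74447013432996, 0.0, 325.1549670736596], [0.0, 452.74447013432996, 238.51961291113852], [0.0, 0.0, 1.0]] [[0.01583007080906619, -0.9997621003908916, 0.015005048489504815, -0.10422628645419026], [-0.996818726661746, -0.01695231315043836, -0.07787840044136321, 0.542399423619789], [0.07811424348117185, -0.013724492735322348, -0.99684994019387, 0.977226542140449], [0.0, 0.0, 0.0, 1.0]]
```

View pics/side0.png

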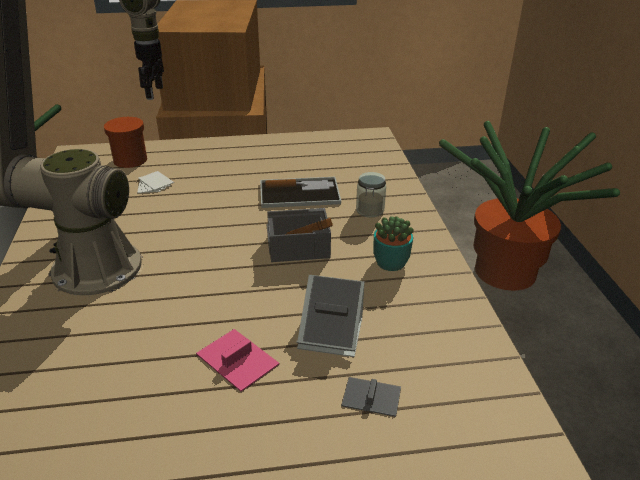

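View pics/top0.png

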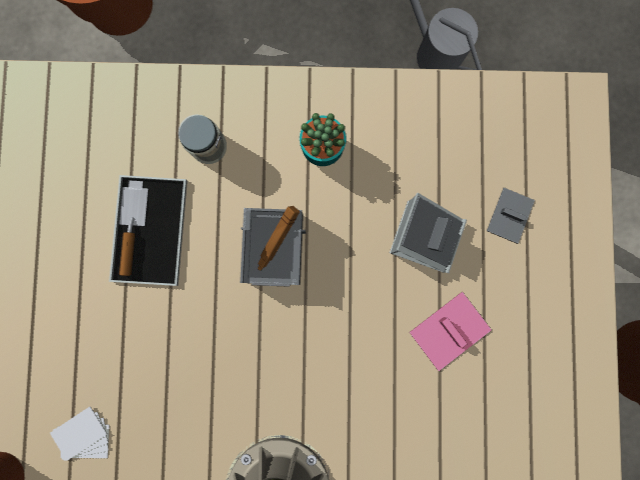

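Candidates for the lid: the grey plate on the stand (top 430,235), the smaller grey plate on the table (511,215) and the pink plate (450,330). The lid must be the grey one on the stand, since it is the larger of the greys. I'll confirm that in a crop and run the networks.

```bash
cat > h.py <<'E'
from workcell import env
import cv2, numpy as np
def cam(c):
    r=env.read_camera(c); return r["color"],np.array(r["mtx"]),np.array(r["view"])
def ray(K,V,uv,z):
    "world points at height z"
    uv=np.atleast_2d(np.float64(uv)); d=np.c_[(uv-K[:2,2])/K[0,0],np.ones(len(uv))]@V[:3,:3]
    o=-V[:3,:3].T@V[:3,3]; t=(z-o[2])/d[:,2:]; return o+t*d
def proj(K,V,P):
    q=np.atleast_2d(P)@V[:3,:3].T+V[:3,3]; return q[:,:2]/q[:,2:]*K[0,0]+K[:2,2]
def crop(img,x0,y0,x1,y1,f,name):
    cv2.imwrite(name,cv2.resize(img[y0:y1,x0:x1],None,fx=f,fy=f,interpolation=cv2.INTER_CUBIC))
E
python3 - <<'E'
from h import *
it,K,V=cam("top"); iS,Ks,Vs=cam("side")
crop(it,230,190,320,300,5.4,"pics/binT.png")
crop(it,380,180,550,380,3,"pics/lidT.png")
crop(iS,250,170,370,270,5,"pics/binS.png")
np.savez("c.npz",K=K,V=V,Ks=Ks,Vs=Vs)
for c,k,v in(("top",K,V),("side",Ks,Vs)):
  for t in("bin","lid","dibber","stand","tray","trowel","planter","jar"):
    for d in env.cut_out(c,t)[:4]:
      m=d["region"].astype(np.uint8); p=cv2.findNonZero(m)
      print(c,t,round(d["p"],2),np.round(d["location"]),m.sum(),[np.round(x,1) for x in cv2.minAreaRect(p)])
E
```

```text
top bin 0.58 [261. 248.] 3848 [array([272.6, 247. ]), array([63.3, 79. ]), np.float64(2.7)]
top bin 0.51 [203. 139.] 1691 [array([202.3, 138.3]), array([53. , 38.2]), np.float64(45.0)]
top lid 0.96 [433. 234.] 2539 [array([432.9, 231.7]), array([55.7, 51.2]), np.float64(24.9)]
top lid 0.96 [451. 330.] 3279 [array([450.5, 331.2]), array([49.5, 67.4]), np.float64(52.4)]
top lid 0.91 [512. 220.] 1582 [array([510.5, 215.1]), array([34. , 47.9]), np.float64(20.2)]
top dibber 0.89 [274. 236.] 832 [array([276.6, 237.8]), array([13.6, 71.7]), np.float64(31.4)]
top dibber 0.62 [432. 234.] 2593 [array([432.6, 231.4]), array([53.1, 53.5]), np.float64(22.6)]
top stand 0.79 [410. 247.] 1298 [array([429.7, 232.4]), array([63.7, 66.5]), np.float64(20.2)]
top stand 0.22 [276. 233.] 848 [array([277.2, 237.4]), array([13.4, 71.2]), np.float64(29.9)]
top tray 0.56 [159. 236.] 5814 [array([148.8, 230.4]), array([ 69.6, 109.6]), np.float64(5.7)]
top trowel 0.58 [130. 217.] 1659 [array([131.3, 227.7]), array([26.2, 95.8]), np.float64(5.0)]
top planter 0.83 [323. 139.] 1906 [array([322.5, 139.5]), array([5
[... 836 characters left out ...]
y([ 9.2, 43.3]), np.float64(71.6)]
side stand 0.74 [323. 345.] 1150 [array([331.3, 314.7]), array([60.3, 76.2]), np.float64(8.3)]
side tray 0.84 [300. 193.] 1635 [array([300. , 192.1]), array([28.6, 79.4]), np.float64(86.7)]
side trowel 0.74 [294. 239.] 2803 [array([299. , 234.2]), array([51.2, 63.6]), np.float64(86.0)]
side trowel 0.7 [303. 182.] 482 [array([298.5, 183.5]), array([65.1, 10.3]), np.float64(3.7)]
side planter 0.83 [392. 242.] 1758 [array([393. , 243.5]), array([53., 38.]), np.float64(90.0)]
side planter 0.42 [333. 310.] 3214 [array([331.6, 310.9]), array([48.9, 67.2]), np.float64(8.1)]
side jar 0.76 [369. 194.] 1170 [array([370.5, 194. ]), array([44., 29.]), np.float64(90.0)]
```

View pics/binT.png

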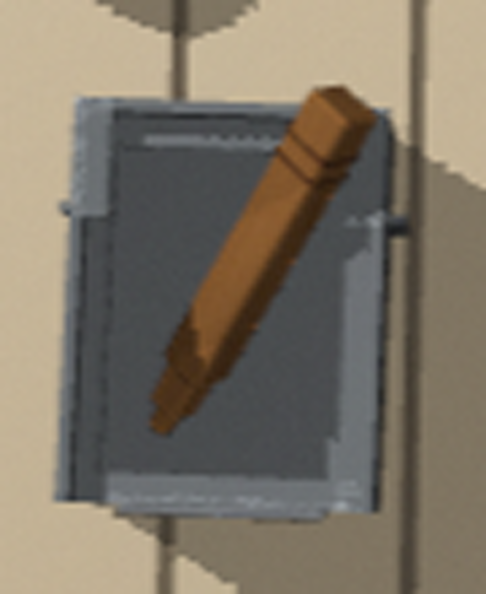

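View pics/lidT.png

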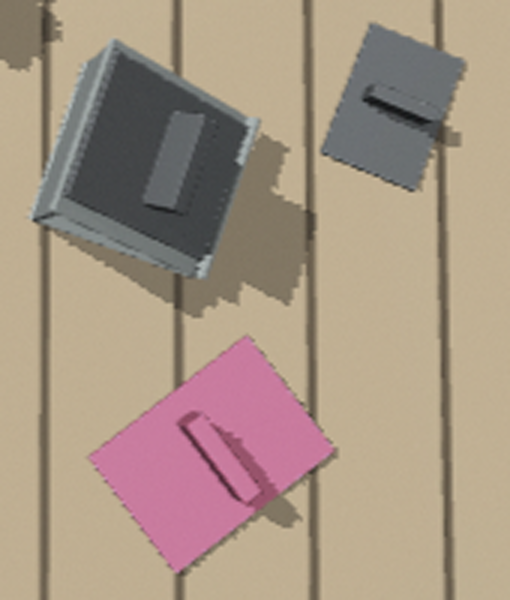

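View pics/binS.png

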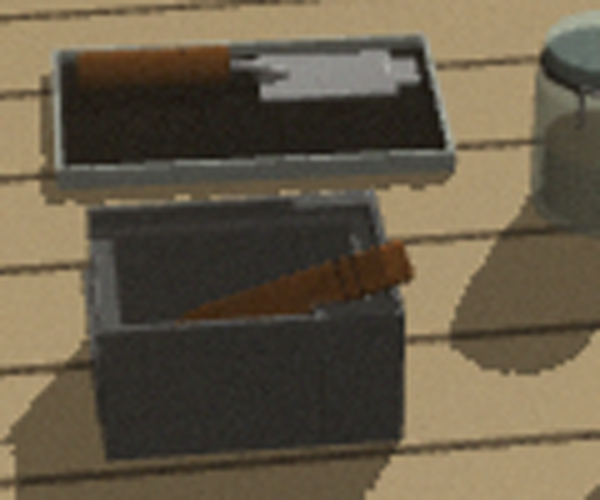

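```bash
cat >> h.py <<'E'
c=np.load("c.npz") if __import__("os").path.exists("c.npz") else None
if c is not None: K,V,Ks,Vs=[c[k] for k in("K","V","Ks","Vs")]
def tri(uvt,uvs):
    X=cv2.triangulatePoints(K@V[:3],Ks@Vs[:3],np.float64(uvt).reshape(2,1),np.float64(uvs).reshape(2,1))[:,0]; X=X[:3]/X[3]
    return X,np.linalg.norm(proj(K,V,X)-uvt),np.linalg.norm(proj(Ks,Vs,X)-uvs)
E
python3 - <<'E'
from h import *
print("cams",-V[:3,:3].T@V[:3,3],-Vs[:3,:3].T@Vs[:3,3])
print(tri((293,208),(330.4,222)),tri((260.2,268.7),(286,234)))
env.read_camera("top");
for d in env.cut_out("top","bin")[:1]:
  p=cv2.findNonZero(d["region"].astype(np.uint8)); b=cv2.boxPoints(cv2.minAreaRect(p)); 
  for z in (0,.07,.081): print(z,ray(K,V,b,z).round(3).tolist())
for d in env.cut_out("top","dibber")[:1]:
  p=cv2.findNonZero(d["region"].astype(np.uint8)); b=cv2.boxPoints(cv2.minAreaRect(p)); print(b)
  for z in (.07,.092): print(z,ray(K,V,b,z).round(3).tolist())
E
```

```text
cams [ 0.4659885  -0.08159463  1.01795334] [ 0.38109769 -1.30512064  0.94503999]
(array([ 0.60132018, -0.02796371,  0.10349274]), np.float64(1.2248099970376476), np.float64(0.5453837498492573)) (array([0.48770634, 0.04419937, 0.02839185]), np.float64(5.7527490192510395), np.float64(2.580610825744572))
0 [[0.442, 0.099, 0.0], [0.617, 0.09, 0.0], [0.608, -0.053, 0.0], [0.433, -0.042, 0.0]]
0.07 [[0.444, 0.086, 0.07], [0.607, 0.078, 0.07], [0.598, -0.055, 0.07], [0.435, -0.045, 0.07]]
0.081 [[0.444, 0.084, 0.081], [0.605, 0.076, 0.081], [0.597, -0.055, 0.081], [0.436, -0.045, 0.081]]
[[254.22646 265.79245]
 [288.8491  203.47173]
 [300.9906  210.21701]
 [266.36795 272.53772]]
0.07 [[0.481, 0.052, 0.07], [0.613, -0.017, 0.07], [0.599, -0.043, 0.07], [0.467, 0.027, 0.07]]
0.092 [[0.48, 0.049, 0.092], [0.61, -0.018, 0.092], [0.596, -0.044, 0.092], [0.467, 0.024, 0.092]]
```

```bash
cat >> h.py <<'E'
from scipy.optimize import minimize
from scipy.spatial.transform import Rotation as R
def box(x0,x1,y0,y1,z0,z1): return np.array([[x,y,z] for x in(x0,x1) for y in(y0,y1) for z in(z0,z1)])
CAM={"top":(K,V),"side":(Ks,Vs)} if c is not None else {}
S=4
def hull(cn,P):
    k,v=CAM[cn]; q=proj(k,v,P); m=np.zeros((480*S,640*S),np.uint8)
    cv2.fillConvexPoly(m,cv2.convexHull(np.int32(np.round((q+.5)*S*16-8)).reshape(-1,1,2)),1,shift=4); return m
def up(m): return cv2.resize(m.astype(np.uint8),None,fx=S,fy=S,interpolation=cv2.INTER_NEAREST)
def seg(cn,t,near=None):
    env.read_camera(cn); L=env.cut_out(cn,t)
    if near is not None: L=[d for d in L if np.hypot(*(np.array(d["location"])-near))<40]
    return L[0]["region"] if L else None
def fitobj(masks,parts,pose,x0,steps,ign={}):
    """masks {cam:bool}, parts list of local box pts, pose(x)->(Rot,t)"""
    M={k:up(m) for k,m in masks.items()}; G={k:1-up(ign[k]) for k in ign}
    def cost(x):
        r,t=pose(x); s=0
        for k in M:
            m=np.zeros_like(M[k])
            for p in parts: m|=hull(k,r.apply(p)+t)
            if k in G: m=m*G[k]
            s+=1-(m&M[k]).sum()/max(1,(m|M[k]).sum())
        return s
    x0=np.array(x0,float); sim=np.vstack([x0]+[x0+np.eye(len(x0))[i]*steps[i] for i in range(len(x0))])
    for _ in range(2):
        o=minimize(cost,sim[0],method="Nelder-Mead",options=dict(initial_simplex=sim,maxiter=250,xatol=1e-4,fatol=1e-5))
        sim=np.vstack([o.x]+[o.x+np.eye(len(x0))[i]*steps[i]*.4 for i in range(len(x0))])
    return o.x,o.fun
def planar(x,z=0): return R.from_euler("z",x[2]),np.array([x[0],x[1],z])
E
cat > f1.py <<'E'
from h import *
mt=seg("top","bin",(272,247)); dt=seg("top","dibber",(276,238)); ms=seg("side","bin",(298,235)); ds=seg("side","dibber",(310,228))
B=[box(-.075,.081,-.0605,.0605,0,.081)]
for mk in ({"top":mt|dt},{"side":ms|ds},{"top":mt|dt,"side":ms|ds}):
    ig={}
    print("bin",list(mk),fitobj(mk,B,planar,[.52,.015,-.05],[.01,.01,.05]))
st=seg("top","tray",(149,231)); tt=seg("top","trowel",(131,228)); ss=seg("side","tray",(300,192)); ts=seg("side","trowel",(298,183))
T=[box(-.119,.119,-.074,.074,0,.013)]
def U(a,b): return a if b is None else a|b
for mk in ({"top":U(st,tt)},{"side":U(ss,ts)},{"top":U(st,tt),"side":U(ss,ts)}):
    print("tray",list(mk),fitobj(mk,T,planar,[.52,.28,-.06],[.01,.01,.05]))
E
python3 f1.py
```

```text
bin ['top'] (array([ 0.5191619 ,  0.01731552, -0.02240519]), np.float64(0.0402158379078682))
bin ['side'] (array([ 0.521208  ,  0.02236667, -0.00163355]), np.float64(0.031077078949419357))
bin ['top', 'side'] (array([ 0.52011497,  0.01795758, -0.01610472]), np.float64(0.10394348578994117))
tray ['top'] (array([ 0.55817787,  0.29856579, -0.04670585]), np.float64(0.03137238528662689))
tray ['side'] (array([ 0.55946443,  0.3010434 , -0.02857675]), np.float64(0.08822205973339337))
tray ['top', 'side'] (array([ 0.55861156,  0.29884614, -0.04395217]), np.float64(0.12545845403548672))
```

```bash
cat > f2.py <<'E'
from h import *
dt=seg("top","dibber",(276,238)); ds=seg("side","dibber",(310,228)); ms=seg("side","bin",(298,235))
D=[box(-.09,.05,-.011,.011,-.011,.011),box(.05,.084,-.006,.006,-.006,.006)]
def pose(x): return R.from_euler("ZYX",[x[3],x[4],x[5]]),x[:3]
for p0,r0 in((.5,0),(.5,.7)):
    x,f=fitobj({"top":dt,"side":ds},D,pose,[.54,.005,.07,2.64,p0,r0],[.01,.01,.02,.1,.2,.3],{"side":ms&~ds})
    r,t=pose(x); print(x.round(3),round(f,3),"butt",(r.apply([-.09,0,0])+t).round(3),"step",(r.apply([.05,0,0])+t).round(3),"tip",(r.apply([.084,0,0])+t).round(3))
    it,_,_=cam("top"); iS,_,_=cam("side")
    f1=4
    for n,im,(x0,y0,x1,y1),(k,v) in(("T",it,(230,190,320,300),(K,V)),("S",iS,(250,180,370,270),(Ks,Vs))):
        im=cv2.resize(im[y0:y1,x0:x1],None,fx=5,fy=5,interpolation=cv2.INTER_CUBIC)
        def dr(P,col,closed=True): cv2.polylines(im,[np.int32((proj(k,v,P)+.5-[x0,y0])*5)],closed,col,1)
        for p in D:
            q=r.apply(p)+t
            for i in range(8):
                for b in(1,2,4):
                    if not i&b: dr(q[[i,i|b]],(0,255,0),False)
        br,bt=planar([.5192,.0173,-.022])
        for zz,y,c2 in((.081,.0605,(0,0,255)),(.081,.0555,(255,255,0)),(0,.0605,(255,0,255))):
            dr(br.apply(np.array([[-.075,-y,zz],[.081 if y>.06 else .076,-y,zz],[.081 if y>.06 else .076,y,zz],[-.075,y,zz]]))+bt,c2)
        for sy in(-1,1): dr(br.apply(np.array([[.035,.0555*sy,.081],[.035,.046*sy,.081],[.076,.046*sy,.081]]))+bt,(0,255,255),False)
        cv2.imwrite(f"pics/d{n}{int(r0*10)}.png",im)
E
python3 f2.py
```

```text
[0.532 0.013 0.055 2.557 0.617 0.101] 0.226 butt [ 0.593 -0.028  0.107] step [0.498 0.035 0.026] tip [0.475 0.051 0.006]
[0.533 0.013 0.054 2.54  0.667 1.154] 0.23 butt [ 0.592 -0.027  0.11 ] step [0.501 0.035 0.023] tip [0.479 0.05  0.002]
```

View pics/dT0.png

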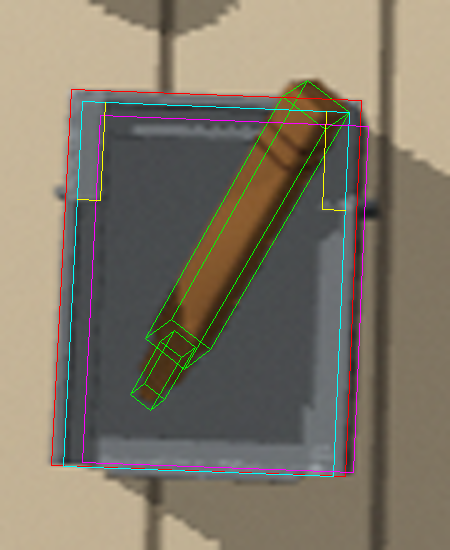

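View pics/dS0.png

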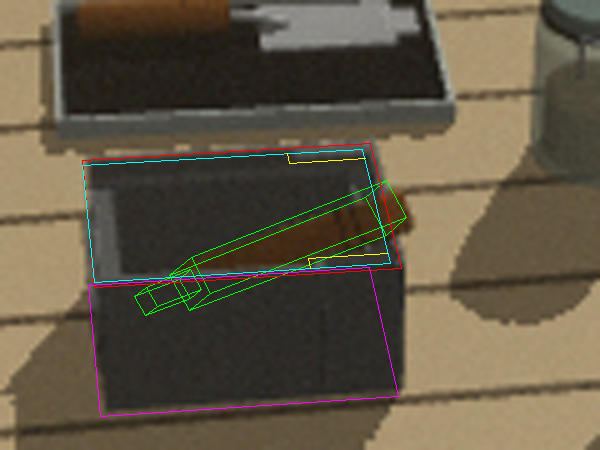

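```bash
cat > go.py <<'E'
import sys,numpy as np
from workcell import env
from scipy.spatial.transform import Rotation as R
# usage: go.py x y z jawyaw(rad, world dir of jaw axis, mod pi)   -> shift in tool units AFTER the turn, and turn units
x,y,z,yaw=map(float,sys.argv[1:5])
s=env.get_state(); q=s["orientation"]; T=R.from_quat([q[1],q[2],q[3],q[0]]).as_matrix()
cur=np.arctan2(T[1,1],T[0,1]); d=(yaw-cur+np.pi/2)%np.pi-np.pi/2
a=-d # tool z down: turn about tool z by a rotates world yaw by -a
T2=T@R.from_euler("z",a).as_matrix()
D=np.array([x,y,z])-s["tcp_pos"]
print("t",round(s["clock"],2),"tcp",s["tcp_pos"].round(4),"jawyaw",round(cur,4),"tilt",T[:,2].round(3),"j6",s["joint_pos"][5].round(2),"gap",round(s["finger_gap"],4))
print("turn units(6deg)",round(np.degrees(a)/6,2)," alt",round(np.degrees(a-np.sign(a)*np.pi)/6,2),"| shift units now-axes",(T.T@D/.02).round(2),"after-turn axes",(T2.T@D/.02).round(2))
E
python3 go.py 0.536 0.010 0.15 0.986
```

```text
t 2.45 tcp [0.1399 0.5578 0.2019] jawyaw 1.325 tilt [ 0.  0. -1.] j6 1.43 gap 0.0856
turn units(6deg) 3.24  alt -26.76 | shift units now-axes [-25.87 -21.75   2.59] after-turn axes [-31.63 -11.91   2.59]
```

```bash
python3 -m pendant '[[[0,0,0],0.81,-1],[[0,0,0],0.81,-1],[[0,0,0],0.81,-0.2],[[0,0,0],0.81,0],[[-1,-0.376,0],0,0],[[-1,-0.376,0],0,0],[[-1,-0.376,0],0,0],[[-1,-0.376,0],0,0],[[-1,-0.376,0],0,0],[[-1,-0.376,0],0,0],[[-1,-0.376,0],0,0],[[-1,-0.376,0],0,0]]' 20; python3 go.py 0.536 0.010 0.15 0.986
```

```text
clock: 3.95
tcp_pos: [0.241, 0.4177, 0.2021]
orientation: [0.0, 0.289, 0.957, 0.0]
wrist_force: [-0.4, 0.2, -0.4]
finger_gap: 0.0427
t 3.95 tcp [0.241  0.4177 0.2021] jawyaw 0.9852 tilt [ 0.  0. -1.] j6 1.47 gap 0.0427
turn units(6deg) -0.01  alt 29.99 | shift units now-axes [-23.56  -8.84   2.6 ] after-turn axes [-23.55  -8.86   2.6 ]
```

```bash
python3 -m pendant '[[[-1,-0.376,0],0,0],[[-1,-0.376,0],0,0],[[-1,-0.376,0],0,0],[[-1,-0.376,0],0,0],[[-1,-0.376,0],0,0],[[-1,-0.376,0],0,0],[[-1,-0.376,0],0,0],[[-1,-0.376,0],0,0],[[-1,-0.376,0],0,0],[[-1,-0.376,0],0,0],[[-1,-0.376,0],0,0],[[-1,-0.376,0],0,0]]'; python3 go.py 0.536 0.010 0.15 0.986
```

```text
clock: 5.45
tcp_pos: [0.3907, 0.2099, 0.2021]
orientation: [0.0, 0.289, 0.957, 0.0]
wrist_force: [0.1, 0.9, -0.3]
finger_gap: 0.0429
t 5.45 tcp [0.3907 0.2099 0.2021] jawyaw 0.9852 tilt [ 0.001  0.    -1.   ] j6 0.9 gap 0.0429
turn units(6deg) -0.01  alt 29.99 | shift units now-axes [-11.58  -4.31   2.6 ] after-turn axes [-11.58  -4.32   2.6 ]
```

```bash
python3 -m pendant '[[[-1,-0.376,0],0,0],[[-1,-0.376,0],0,0],[[-1,-0.376,0],0,0],[[-1,-0.376,0],0,0],[[-1,-0.376,0],0,0],[[-1,-0.376,0],0,0],[[-1,-0.376,0],0,0],[[-1,-0.376,0],0,0],[[-1,-0.376,0],0,0],[[-1,-0.376,0.8],0,0],[[-1,-0.376,0.8],0,0],[[0,0,0.9],0,0]]'; python3 go.py 0.536 0.010 0.052 0.986
python3 - <<'E'
from h import *
it,_,_=cam("top"); crop(it,220,180,330,300,4.5,"pics/g1T.png"); iS,_,_=cam("side"); crop(iS,240,120,390,270,4,"pics/g1S.png")
E
```

```text
clock: 6.95
tcp_pos: [0.5289, 0.0193, 0.1499]
orientation: [-0.0, 0.289, 0.957, -0.0]
wrist_force: [0.5, 1.0, 0.4]
finger_gap: 0.0425
t 6.95 tcp [0.5289 0.0193 0.1499] jawyaw 0.9841 tilt [-0.001 -0.    -1.   ] j6 0.47 gap 0.0425
turn units(6deg) -0.02  alt 29.98 | shift units now-axes [-0.55 -0.19  4.89] after-turn axes [-0.55 -0.19  4.89]
```

View pics/g1T.png

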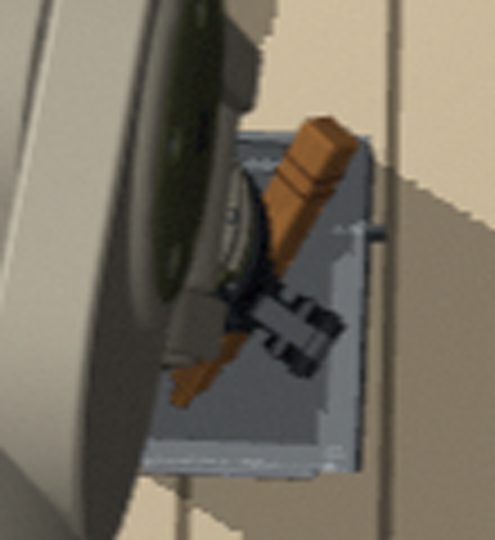

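View pics/g1S.png

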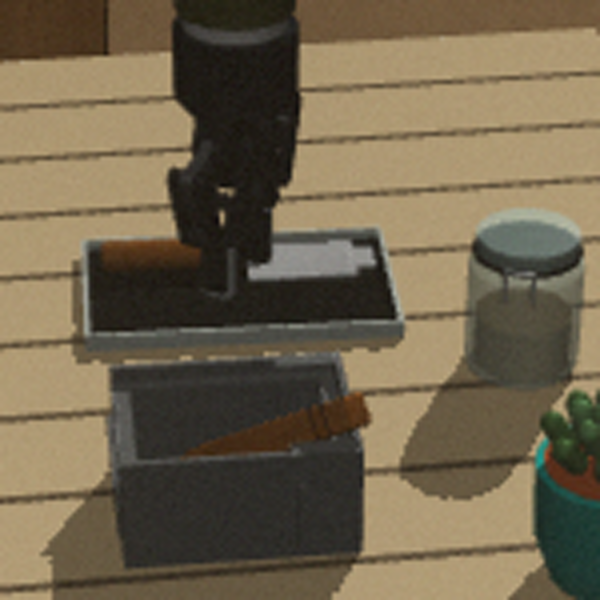

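```bash
python3 -m pendant '[[[-0.5,-0.19,0],0,0],[[0,0,0],0,0],[[0,0,0.8],0,0],[[0,0,0.8],0,0],[[0,0,0.8],0,0],[[0,0,0.8],0,0],[[0,0,0.8],0,0],[[0,0,0.6],0,0],[[0,0,0.25],0,0],[[0,0,0],0,0]]'; python3 go.py 0.536 0.010 0.052 0.986
```

```text
clock: 8.3
tcp_pos: [0.5342, 0.0123, 0.0546]
orientation: [-0.0, 0.288, 0.958, 0.0]
wrist_force: [0.1, 0.6, 0.9]
finger_gap: 0.0428
t 8.3 tcp [0.5342 0.0123 0.0546] jawyaw 0.9857 tilt [-0.  0. -1.] j6 0.46 gap 0.0428
turn units(6deg) -0.0  alt 30.0 | shift units now-axes [-0.14 -0.05  0.13] after-turn axes [-0.14 -0.05  0.13]
```

```bash
python3 -m pendant '[[[0,0,0.1],0,1],[[0,0,0],0,1],[[0,0,0],0,1],[[0,0,0],0,1],[[0,0,0],0,1]]' 40; python3 -m pendant '[[[0,0,-0.3],0,1],[[0,0,-0.6],0,1],[[0,0,-0.8],0,1],[[0,0,-0.8],0,1],[[0,0,-0.8],0,1],[[0,0,-0.8],0,1],[[0,0,-0.8],0,1]]'
python3 - <<'E'
from h import *
it,_,_=cam("top"); crop(it,180,150,350,300,3.5,"pics/g2T.png"); iS,_,_=cam("side"); crop(iS,240,120,390,270,4,"pics/g2S.png")
E
```

```text
clock: 8.93
tcp_pos: [0.5344, 0.0123, 0.053]
orientation: [0.0, 0.288, 0.958, 0.0]
wrist_force: [0.1, 0.1, 0.3]
finger_gap: -0.0004
clock: 9.8
tcp_pos: [0.5344, 0.0123, 0.1521]
orientation: [0.0, 0.288, 0.958, 0.0]
wrist_force: [1.0, 0.1, -0.6]
finger_gap: -0.0
```

View pics/g2S.png

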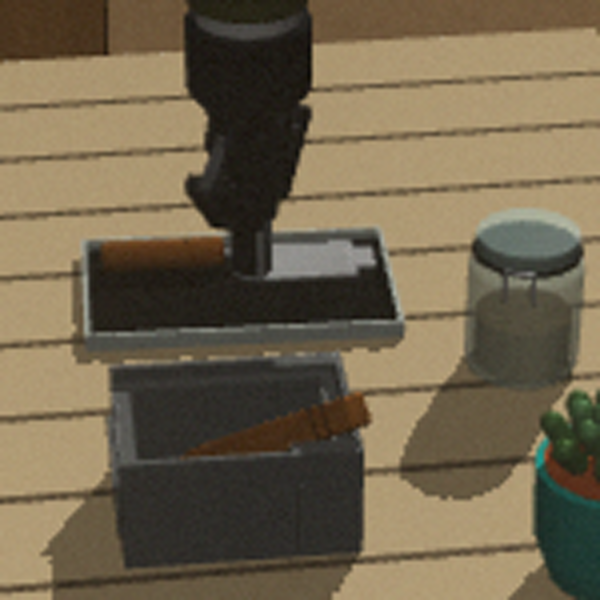

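View pics/g2T.png

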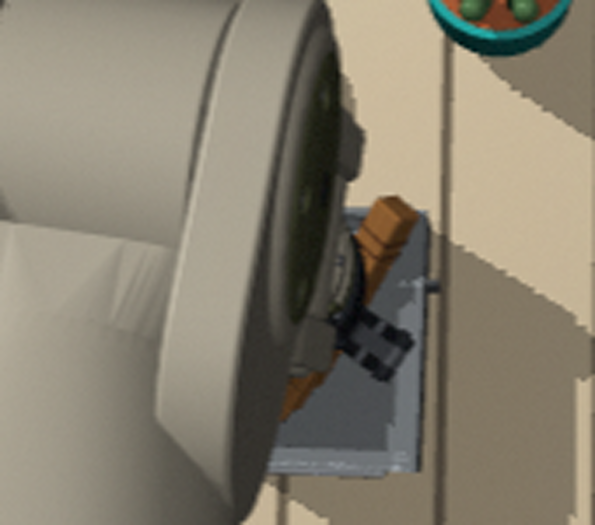

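```bash
python3 - <<'E'
from h import *
P=np.array([.5344,.0123,.1521])
print(proj(Ks,Vs,P),(proj(Ks,Vs,P)-[240,120])*4, proj(K,V,P),(proj(K,V,P)-[180,150])*3.5)
# epipolar check: butt centre (top 293,208): side proj at several z
for z in(.02,.04,.06,.08,.09,.1,.11): print(z,proj(Ks,Vs,ray(K,V,(292.5,208),z)).round(1),proj(Ks,Vs,ray(K,V,(260,268.5),z)).round(1))
E
```

```text
[[301.67230242 199.37252489]] [[246.68920968 317.49009957]] [[269.92776025 237.29045064]] [[314.74716088 305.51657725]]
0.02 [[332.5 247.1]] [[279.  236.5]]
0.04 [[331.7 241.2]] [[278.8 230.8]]
0.06 [[330.8 235.3]] [[278.6 225.1]]
0.08 [[329.9 229.2]] [[278.4 219.3]]
0.09 [[329.4 226.1]] [[278.2 216.4]]
0.1 [[329. 223.]] [[278.1 213.4]]
0.11 [[328.5 219.9]] [[278.  210.4]]
```

```bash
python3 - <<'E'
from h import *
print(tri((288.6,248.6),(302.5,188.7)))
it,_,_=cam("top"); cv2.imwrite("pics/g3T.png",it); iS,_,_=cam("side"); cv2.imwrite("pics/g3S.png",iS)
s=env.get_state(); print(s["joint_pos"],s["tcp_pos"],s["orientation"])
E
```

```text
(array([ 0.52419404, -0.02873573,  0.20684351]), np.float64(7.755951564775436), np.float64(3.161363073487931))
[-1.27286846e-01  2.55482804e-01 -1.58196193e-01  1.15664037e+00
  1.13919135e-04  4.57858918e-01] [0.53444782 0.01229237 0.15106921] [2.25860382e-04 2.88416703e-01 9.57504958e-01 9.54218583e-05]
```

View pics/g3T.png

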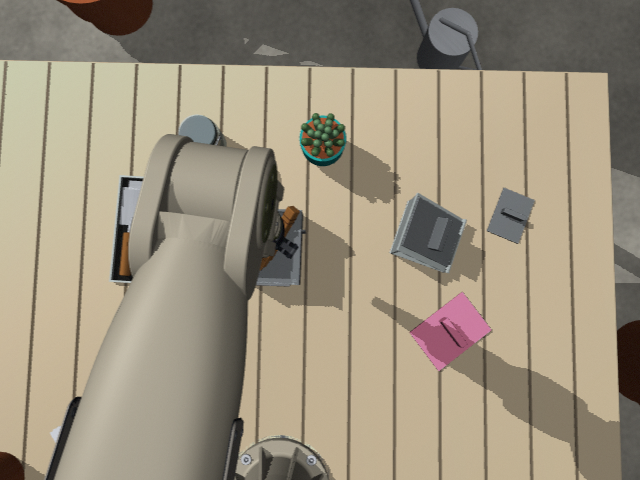

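View pics/g3S.png

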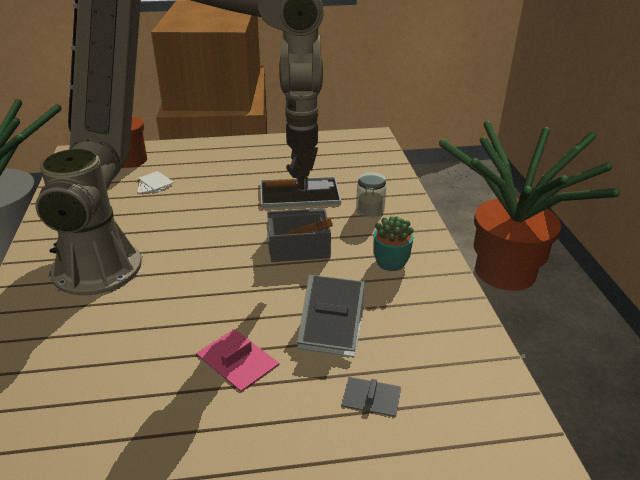

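```bash
python3 - <<'E'
from h import *
iS=cv2.imread("pics/g3S.png"); g=np.clip((iS/255.)**.4*255,0,255).astype(np.uint8); crop(g,250,130,350,260,4.5,"pics/g3Sg.png")
E
```

```text
(no output)
```

View pics/g3Sg.png

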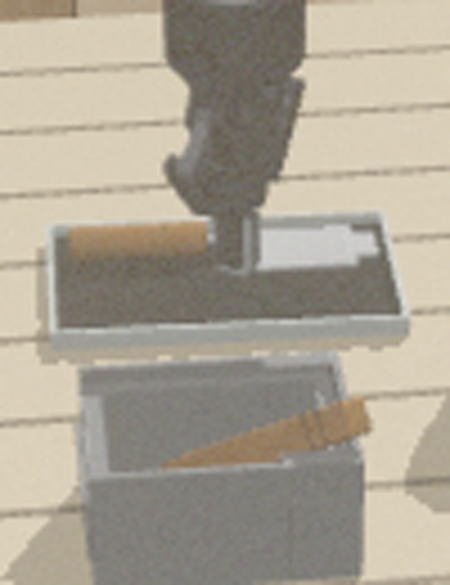

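```bash
python3 - <<'E'
from h import *
print(proj(Ks,Vs,np.array([[0,0,0],[.08,0,0],[-.08,0,0],[0,-.08,0],[0,.08,0]])).round(1)); print(proj(K,V,np.array([[0,0,0],[.08,0,0],[0,.08,0]])).round(1))
for z in (.15,.18,.2,.22): print(z,ray(K,V,(288,247),z).round(3),ray(Ks,Vs,(303.3,190),z).round(3))
t=cv2.imread("pics/g3T.png"); crop(np.clip((t/255.)**.5*255,0,255).astype(np.uint8),230,190,320,290,6,"pics/g3Tg.png")
crop(cv2.imread("pics/side0.png"),30,130,160,300,3.5,"pics/base.png")
E
```

```text
[[ 95.9 267.1]
 [127.9 264.5]
 [ 63.5 269.6]
 [ 90.9 286.6]
 [100.5 249.1]]
[[276.9 489.8]
 [277.8 451.5]
 [239.7 489.5]]
0.15 [[ 0.516 -0.023  0.15 ]] [[0.545 0.062 0.15 ]]
0.18 [[ 0.515 -0.025  0.18 ]] [[0.539 0.011 0.18 ]]
0.2 [[ 0.514 -0.026  0.2  ]] [[ 0.534 -0.024  0.2  ]]
0.22 [[ 0.512 -0.027  0.22 ]] [[ 0.53  -0.058  0.22 ]]
```

View pics/g3Tg.png

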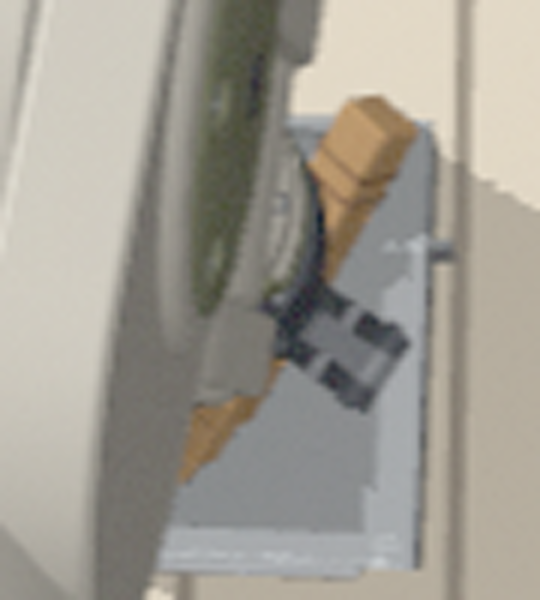

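View pics/base.png

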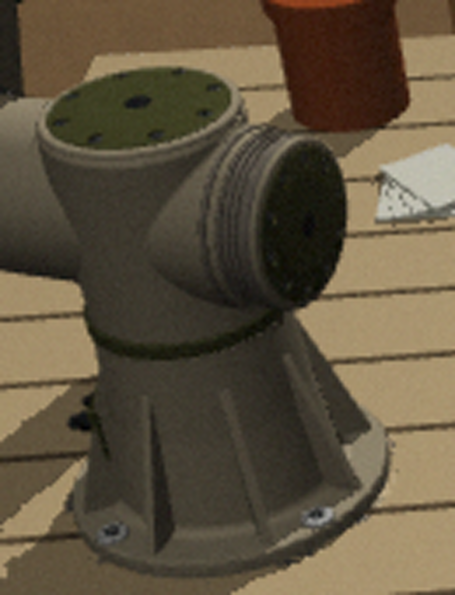

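```bash
python3 - <<'E'
from h import *
i=cv2.imread("pics/side0.png"); crop(np.clip((i/255.)**.5*255,0,255).astype(np.uint8),100,40,200,140,5,"pics/s0g.png")
for z in(.202,.215,.22,.23): print(z,(proj(Ks,Vs,[.1397,.5572,z])-[100,40])*5)
E
```

```text
0.202 [[280.10236615 329.77119362]]
0.215 [[277.06381848 310.09375834]]
0.22 [[275.88879681 302.48439511]]
0.23 [[273.52808126 287.1965562 ]]
```

View pics/s0g.png

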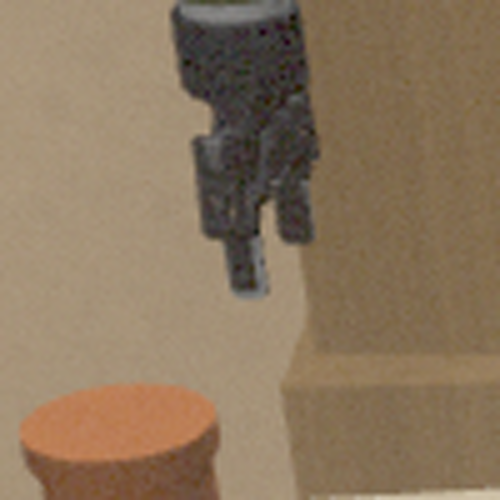

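The reported TCP shows about 28 mm higher than calibrated, both here (tip seen at side 303,190 against 302,199 predicted) and at the start pose. That explains the empty grasp. I'll go about 28 mm lower while watching the force.

```bash
python3 -m pendant '[[[0,0,0],0,0],[[0,0,0],0,0],[[0,0,0.8],0,0],[[0,0,0.8],0,0],[[0,0,0.8],0,0],[[0,0,0.8],0,0],[[0,0,0.8],0,0],[[0,0,0.6],0,0],[[0,0,0.4],0,0],[[0,0,0.3],0,0]]';  python3 -m pendant '[[[0,0,0.3],0,0],[[0,0,0.3],0,0],[[0,0,0.3],0,0],[[0,0,0],0,0]]'; python3 - <<'E'
from h import *
iS,_,_=cam("side"); crop(np.clip((iS/255.)**.5*255,0,255).astype(np.uint8),250,150,350,260,5,"pics/g4S.png")
E
```

```text
clock: 11.25
tcp_pos: [0.5344, 0.0123, 0.0445]
orientation: [0.0, 0.288, 0.958, 0.0]
wrist_force: [0.7, 0.1, 1.2]
finger_gap: 0.0428
clock: 11.75
tcp_pos: [0.5338, 0.0124, 0.0264]
orientation: [-0.0, 0.288, 0.958, -0.0]
wrist_force: [-1.0, 0.5, 0.4]
finger_gap: 0.0425
```

View pics/g4S.png

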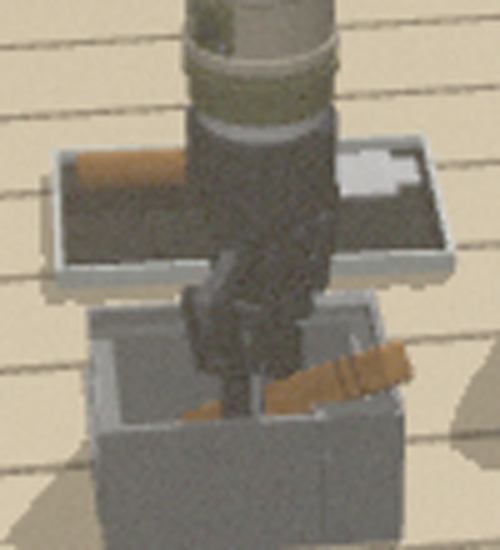

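The fingers now straddle the shaft, so I close.

```bash
python3 -m pendant '[[[0,0,0],0,1],[[0,0,0],0,1],[[0,0,0],0,1],[[0,0,0],0,1]]' 40; python3 -m pendant '[[[0,0,-0.3],0,1],[[0,0,-0.6],0,1],[[0,0,-0.8],0,1],[[0,0,-0.8],0,1],[[0,0,-0.8],0,1],[[0,0,-0.8],0,1],[[0,0,-0.8],0,1],[[0,0,-0.8],0,1]]';python3 go.py 0.555 0.263 0.15 1.524;  python3 - <<'E'
from h import *
iS,_,_=cam("side"); crop(np.clip((iS/255.)**.5*255,0,255).astype(np.uint8),240,120,360,260,4.2,"pics/g5S.png")
E
```

```text
clock: 12.3
tcp_pos: [0.5349, 0.0126, 0.0272]
orientation: [0.0, 0.288, 0.958, 0.0]
wrist_force: [1.0, 3.2, 2.0]
finger_gap: 0.0227
clock: 13.3
tcp_pos: [0.5343, 0.0123, 0.142]
orientation: [0.0, 0.288, 0.958, 0.0]
wrist_force: [1.1, -0.7, -0.8]
finger_gap: 0.023
t 13.3 tcp [0.5343 0.0123 0.142 ] jawyaw 0.9857 tilt [ 0.  0. -1.] j6 0.46 gap 0.023
turn units(6deg) -5.14  alt 24.86 | shift units now-axes [ 6.06 11.02 -0.4 ] after-turn axes [-0.45 12.57 -0.4 ]
```

View pics/g5S.png

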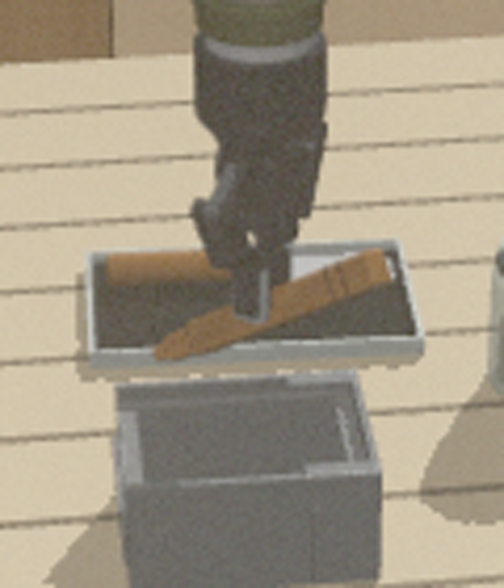

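```bash
python3 -m pendant '[[[0,0,0],-1,1],[[0,0,0],-1,1],[[0,0,0],-1,1],[[0,0,0],-1,1],[[0,0,0],-1,1],[[0,0,0],-0.14,1],[[0,1,0],0,1],[[0,1,0],0,1],[[0,1,0],0,1],[[0,1,0],0,1],[[0,1,0],0,1],[[0,1,0],0,1]]'; python3 -m pendant '[[[0,1,0],0,1],[[0,1,0],0,1],[[0,1,0],0,1],[[0,1,0],0,1],[[0,1,0],0,1],[[0,0.5,0],0,1],[[0,0,0],0,1]]'; python3 go.py 0.557 0.2628 0.1 1.524;  python3 - <<'E'
from h import *
iS,_,_=cam("side"); crop(np.clip((iS/255.)**.5*255,0,255).astype(np.uint8),230,100,370,220,4.2,"pics/g6S.png")
it,_,_=cam("top"); crop(np.clip((it/255.)**.5*255,0,255).astype(np.uint8),80,150,220,310,3.6,"pics/g6T.png")
E
```

```text
clock: 14.85
tcp_pos: [0.54, 0.1336, 0.1409]
orientation: [0.0, 0.023, 1.0, 0.0]
wrist_force: [0.6, -0.2, -0.5]
finger_gap: 0.0231
clock: 15.72
tcp_pos: [0.545, 0.2427, 0.1408]
orientation: [-0.0, 0.023, 1.0, -0.0]
wrist_force: [0.6, -0.0, -0.6]
finger_gap: 0.023
t 15.72 tcp [0.545  0.2427 0.1408] jawyaw 1.525 tilt [-0. -0. -1.] j6 0.33 gap 0.023
turn units(6deg) 0.01  alt -29.99 | shift units now-axes [-0.55  1.03  2.04] after-turn axes [-0.55  1.03  2.04]
```

View pics/g6S.png

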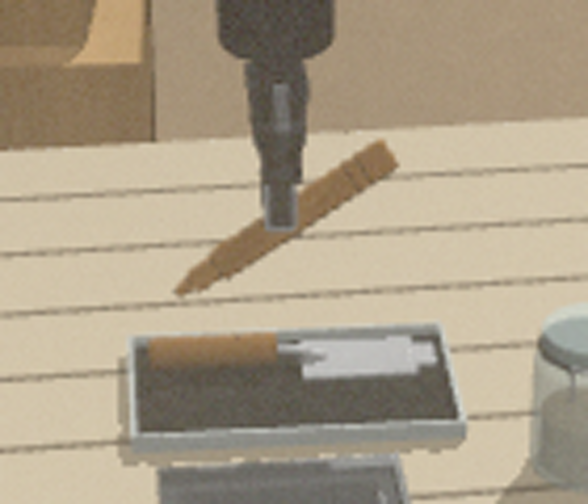

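View pics/g6T.png

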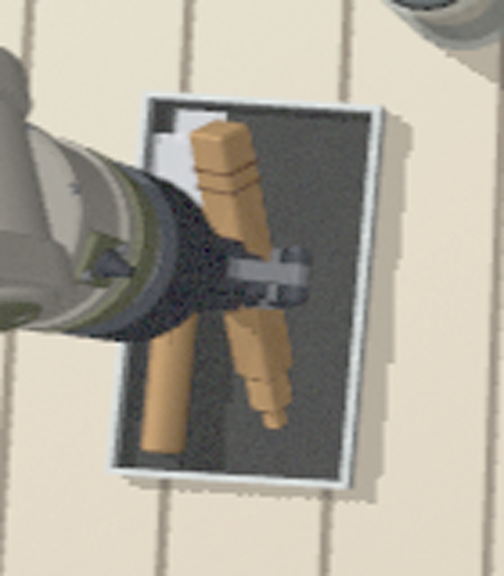

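```bash
python3 - <<'E'
from h import *
a=tri((156.1,268.1),(272.9,169.8)); b=tri((141.7,187.5),(321.7,136.9)); print(a,b,np.linalg.norm(a[0]-b[0]))
E
```

```text
(array([0.47636483, 0.23713152, 0.12164741]), np.float64(2.0873794201562066), np.float64(0.7997466374726907)) (array([0.61709317, 0.23559118, 0.21585848]), np.float64(1.4614532594489849), np.float64(0.5194053341807983)) 0.16935927155904423
```

```bash
python3 -m pendant '[[[-0.3,0.6,0],0,1],[[-0.25,0.55,0],0,1],[[0,0,0.8],0,1],[[0,0,0.9],0,1],[[0,0,0.9],0,1],[[0,0,0.9],0,1],[[0,0,0.7],0,1],[[0,0,0.5],0,1],[[0,0,0],0,1]]' 20; python3 -m pendant '[[[0,0,0.35],0,1],[[0,0,0.35],0,1],[[0,0,0.35],0,1],[[0,0,0.35],0,1]]' 20; python3 - <<'E'
from h import *
iS,_,_=cam("side"); crop(np.clip((iS/255.)**.5*255,0,255).astype(np.uint8),230,100,370,220,4.2,"pics/g7S.png")
E
```

```text
clock: 16.95
tcp_pos: [0.5565, 0.2643, 0.0459]
orientation: [-0.001, 0.023, 1.0, -0.0]
wrist_force: [-0.4, -0.2, -0.2]
finger_gap: 0.023
clock: 17.45
tcp_pos: [0.5583, 0.2647, 0.0191]
orientation: [0.001, 0.023, 1.0, 0.0]
wrist_force: [1.7, -1.1, 0.0]
finger_gap: 0.0229
```

View pics/g7S.png

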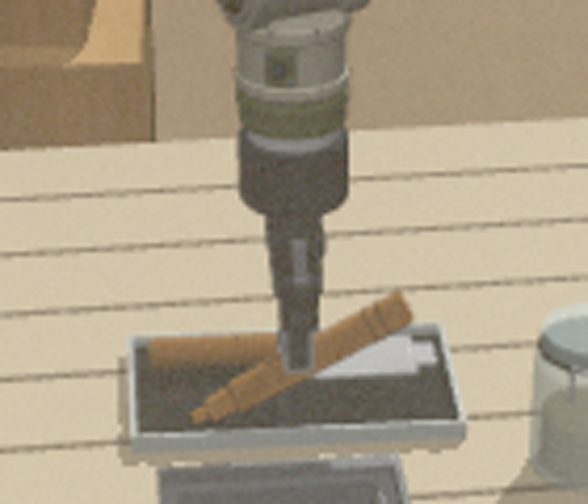

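```bash
python3 -m pendant '[[[0,0,0.3],0,1],[[0,0,0.3],0,1],[[0,0,0.3],0,1]]' 20;python3 -m pendant '[[[0,0,0.2],0,1],[[0,0,0.1],0,1]]' 20; python3 - <<'E'
from h import *
iS,_,_=cam("side"); crop(np.clip((iS/255.)**.5*255,0,255).astype(np.uint8),230,100,370,220,4.2,"pics/g8S.png")
E
```

```text
clock: 17.88
tcp_pos: [0.5578, 0.2646, 0.0009]
orientation: [0.001, 0.023, 1.0, 0.0]
wrist_force: [2.8, -0.1, 2.7]
finger_gap: 0.0211
clock: 18.12
tcp_pos: [0.5574, 0.2646, -0.0052]
orientation: [0.0, 0.023, 1.0, 0.0]
wrist_force: [2.0, -0.9, 2.9]
finger_gap: 0.0213
```

View pics/g8S.png

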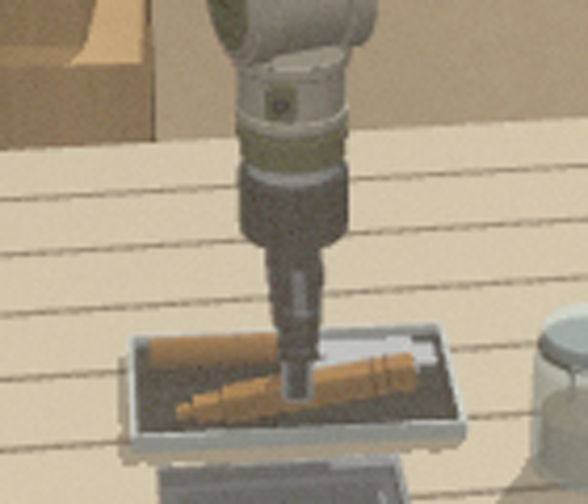

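```bash
python3 -m pendant '[[[0,0,0.2],0,1],[[0,0,0.15],0,1],[[0,0,0.1],0,1],[[0,0,0],0,1]]' 20; python3 - <<'E'
from h import *
iS,_,_=cam("side"); crop(np.clip((iS/255.)**.5*255,0,255).astype(np.uint8),230,100,370,220,4.2,"pics/g9S.png")
E
```

```text
clock: 18.68
tcp_pos: [0.5574, 0.2646, -0.0139]
orientation: [0.0, 0.023, 1.0, 0.0]
wrist_force: [2.3, 0.3, 4.0]
finger_gap: 0.0216
```

View pics/g9S.png

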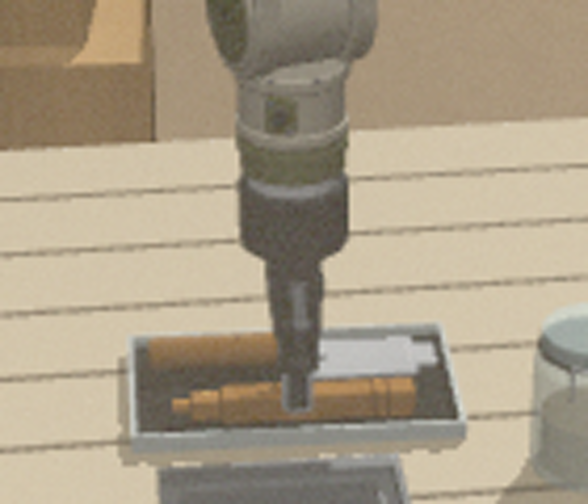

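```bash
python3 -m pendant '[[[0,0,0],0,0.2],[[0,0,0],0,0.2],[[0,0,-0.4],0,0.2],[[0,0,-0.8],0,0.2],[[0,0,-1],0,0.2],[[0,0,-1],0,0.2],[[0,0,-1],0,0],[[0,0,-1],0,-1],[[0,0,-1],0,-1],[[0,0,-1],0,-1],[[0,0,-1],0,-1],[[0,0,-0.5],0,-1]]' 40; cat > f3.py <<'E'
from h import *
L=[box(-.075,.075,-.053,.053,0,.005),box(-.008,.008,-.035,.035,.005,.035)]
mt=seg("top","lid",(432,233)); ms=seg("side","lid",(332,311))
def pose(x): return R.from_euler("ZY",[x[2],-np.radians(35)]),np.array([x[0],x[1],x[3]])
def posez(x): return pose([*x,.062])
if __name__=="__main__":
    for mk in({"top":mt},{"side":ms},{"top":mt,"side":ms}):
        print(list(mk),fitobj(mk,L,posez,[.53,-.29,1.26],[.01,.01,.05]))
    x,f=fitobj({"top":mt,"side":ms},L,pose,[.53,-.29,1.26,.062],[.01,.01,.05,.01]); print(x,f)
    it,_,_=cam("top"); iS,_,_=cam("side"); r,t=pose(x)
    print("rib top ctr",r.apply([0,0,.035])+t,"rib mid",r.apply([0,0,.02])+t)
    for n,im,(x0,y0,x1,y1),(k,v) in(("T",it,(380,180,480,290),(K,V)),("S",iS,(280,260,390,370),(Ks,Vs))):
        im=cv2.resize(im[y0:y1,x0:x1],None,fx=5,fy=5,interpolation=cv2.INTER_CUBIC)
        for p in L:
            q=r.apply(p)+t
            for i in range(8):
                for b in(1,2,4):
                    if not i&b: cv2.polylines(im,[np.int32((proj(k,v,q[[i,i|b]])+.5-[x0,y0])*5)],False,(0,255,0),1)
        cv2.imwrite(f"pics/l{n}.png",im)
    crop(iS,230,150,370,270,4,"pics/g10S.png")
E
python3 f3.py
```

```text
clock: 20.23
tcp_pos: [0.5579, 0.2648, 0.1624]
orientation: [0.001, 0.023, 1.0, 0.001]
wrist_force: [-0.5, 0.8, 0.3]
finger_gap: 0.0855
['top'] (array([ 0.55753916, -0.32267239,  1.24539938]), np.float64(0.035341538904484326))
['side'] (array([ 0.56018257, -0.31671372,  1.23750844]), np.float64(0.03805967334314053))
['top', 'side'] (array([ 0.55826051, -0.32189652,  1.24081124]), np.float64(0.10412244820631655))
[ 0.55809979 -0.32170531  1.23814893  0.06435694] 0.09385098873776299
rib top ctr [ 0.55154432 -0.34067999  0.09302726] rib mid [ 0.55435381 -0.33254798  0.08073998]
```

View pics/lT.png

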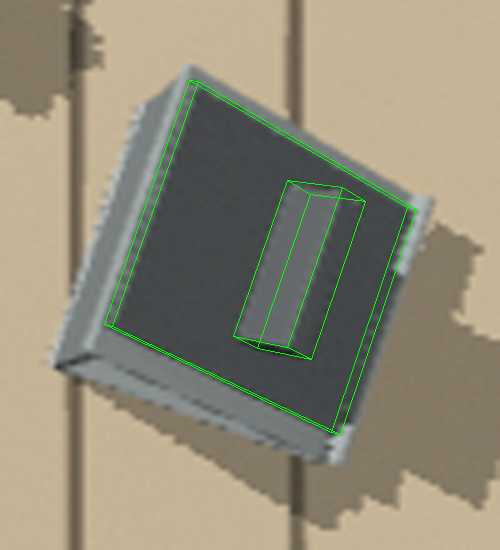

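View pics/lS.png

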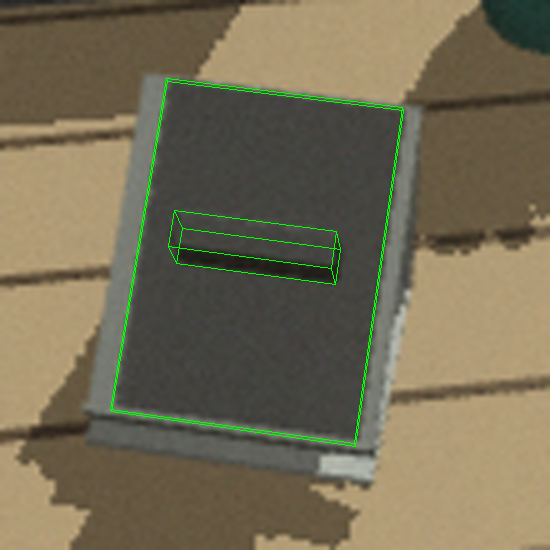

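View pics/g10S.png

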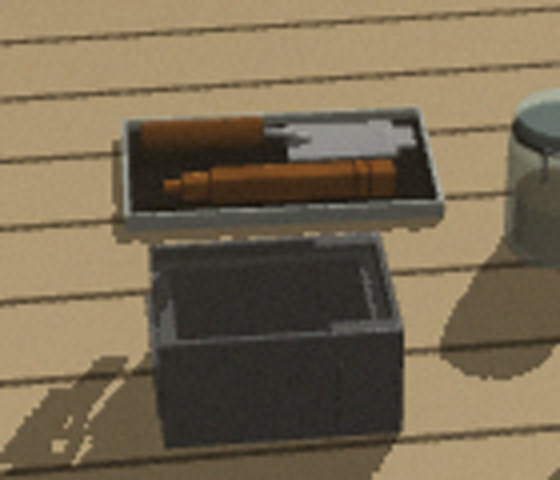

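```bash
python3 go.py 0.5535 -0.335 0.1 -0.331; python3 go.py 0.5535 -0.335 0.15 1.525
```

```text
t 20.52 tcp [0.5566 0.2643 0.159 ] jawyaw 1.524 tilt [-0.001 -0.    -1.   ] j6 0.36 gap 0.0852
turn units(6deg) -12.29  alt 17.71 | shift units now-axes [ -1.26 -29.94   2.96] after-turn axes [28.39 -9.6   2.96]
t 20.52 tcp [0.5566 0.2643 0.159 ] jawyaw 1.524 tilt [-0.001 -0.    -1.   ] j6 0.36 gap 0.0852
turn units(6deg) -0.01  alt 29.99 | shift units now-axes [ -1.25 -29.94   0.46] after-turn axes [ -1.22 -29.94   0.46]
```

```bash
python3 -m pendant '[[[0,-1,0],0,-1],[[0,-1,0],0,-1],[[0,-1,0],0,-1],[[0,-1,0],0,-1],[[0,-1,0],0,-1],[[0,-1,0],0,-1],[[0,-1,0],0,-1],[[0,-1,0],0,-1],[[0,-1,0],0,-1],[[0,-1,0],0,-1],[[0,-1,0],0,-1],[[0,-1,0],0,-1]]'; python3 -m pendant '[[[0,-1,0],0,-1],[[0,-1,0],0,-1],[[0,-1,0],0,-1],[[0,-1,0],0,-1],[[0,-1,0],0,-1],[[0,-1,0],0,-1],[[0,-1,0],0,-1],[[0,-1,0],0,-1],[[0,-1,0],0,-1],[[0,-1,0],0,-1],[[0,0,0],-1,-1],[[0,0,0],-1,-1]]'; python3 -m pendant '[[[0,0,0],-1,-1],[[0,0,0],-1,-1],[[0,0,0],-1,-1],[[0,0,0],-1,-1],[[0,0,0],-1,-1],[[0,0,0],-1,-1],[[0,0,0],-1,-1],[[0,0,0],-1,-1],[[0,0,0],-1,-1],[[0,0,0],-1,-1],[[0,0,0],-0.29,-1]]'; python3 go.py 0.5535 -0.335 0.1 -0.331
```

```text
clock: 22.02
tcp_pos: [0.5458, 0.0235, 0.1599]
orientation: [0.0, 0.023, 1.0, 0.0]
wrist_force: [-1.2, 0.2, 0.7]
finger_gap: 0.0856
clock: 23.52
tcp_pos: [0.5365, -0.1761, 0.1598]
orientation: [-0.0, -0.083, 0.997, 0.0]
wrist_force: [1.0, 0.2, -0.2]
finger_gap: 0.0855
clock: 24.9
tcp_pos: [0.5365, -0.1756, 0.1598]
orientation: [0.0, -0.581, 0.814, 0.0]
wrist_force: [-0.6, -0.0, 0.5]
finger_gap: 0.0856
t 24.9 tcp [ 0.5365 -0.1756  0.1598] jawyaw 2.8114 tilt [-0.  0. -1.] j6 -1.7 gap 0.0856
turn units(6deg) 0.01  alt -29.99 | shift units now-axes [ 7.27 -3.39  2.99] after-turn axes [ 7.26 -3.39  2.99]
```

```bash
python3 -m pendant '[[[1,-0.47,0],0,-1],[[1,-0.47,0],0,-1],[[1,-0.47,0],0,-1],[[1,-0.47,0.2],0,-1],[[1,-0.47,0.5],0,-1],[[1,-0.47,0.7],0,-1],[[1,-0.47,0.7],0,-1],[[0.26,-0.1,0.7],0,-1],[[0,0,0.2],0,-1],[[0,0,0],0,-1]]';  python3 go.py 0.5535 -0.335 0.035 -0.331; python3 - <<'E'
from h import *
iS,_,_=cam("side"); crop(np.clip((iS/255.)**.5*255,0,255).astype(np.uint8),270,220,390,370,4,"pics/h1S.png")
it,_,_=cam("top"); crop(np.clip((it/255.)**.5*255,0,255).astype(np.uint8),370,170,490,290,4.5,"pics/h1T.png")
E
```

```text
clock: 26.15
tcp_pos: [0.5533, -0.3334, 0.0995]
orientation: [-0.0, -0.581, 0.814, 0.001]
wrist_force: [0.7, 0.5, -0.6]
finger_gap: 0.0857
t 26.15 tcp [ 0.5533 -0.3334  0.0995] jawyaw 2.8117 tilt [-0.001  0.001 -1.   ] j6 -1.91 gap 0.0857
turn units(6deg) 0.01  alt -29.99 | shift units now-axes [ 0.07 -0.04  3.22] after-turn axes [ 0.07 -0.04  3.22]
```

View pics/h1S.png

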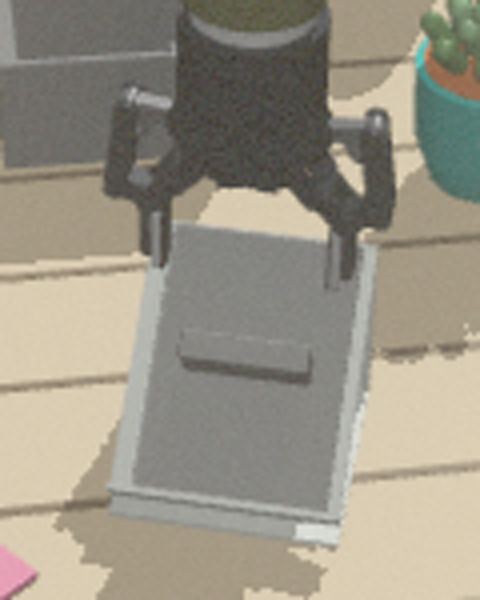

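View pics/h1T.png

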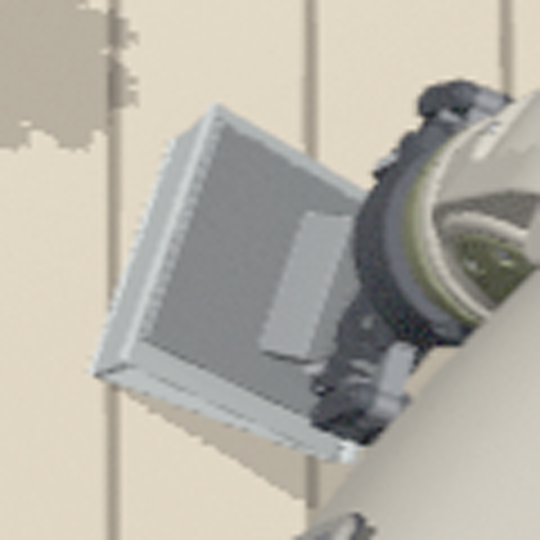

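```bash
python3 - <<'E'
from h import *
for z in(.11,.12,.13,.14,.15): print(z,proj(Ks,Vs,[.5533,-.3334,z]))
# jaw-direction ends at z
d=np.array([np.cos(-.331),np.sin(-.331),0])
for z in(.13,.14): print([(proj(Ks,Vs,np.array([.5533,-.3334,z])+s*.048*d)-[270,220])*4 for s in(-1,1)])
E
```

```text
0.11 [[330.39909832 298.94248296]]
0.12 [[330.48527603 295.31359166]]
0.13 [[330.57222797 291.65209819]]
0.14 [[330.6599646  287.95756122]]
0.15 [[330.74849662 284.22953141]]
[array([[152.80209691, 275.29985575]]), array([[332.81391724, 298.04812694]])]
[array([[152.74955662, 260.55609641]]), array([[333.57776491, 283.23578517]])]
```

```bash
python3 -m pendant '[[[0.07,0,0.7],0,-1],[[0,0,0.8],0,-1],[[0,0,0.6],0,-1],[[0,0,0.5],0,-1],[[0,0,0.3],0,-1],[[0,0,0.25],0,-1],[[0,0,0],0,-1]]' 30; python3 - <<'E'
from h import *
iS,_,_=cam("side"); crop(np.clip((iS/255.)**.5*255,0,255).astype(np.uint8),270,220,390,370,4,"pics/h2S.png")
E
```

```text
clock: 27.12
tcp_pos: [0.553, -0.3356, 0.0366]
orientation: [-0.0, -0.581, 0.814, 0.0]
wrist_force: [0.2, 0.1, 0.1]
finger_gap: 0.0853
```

View pics/h2S.png

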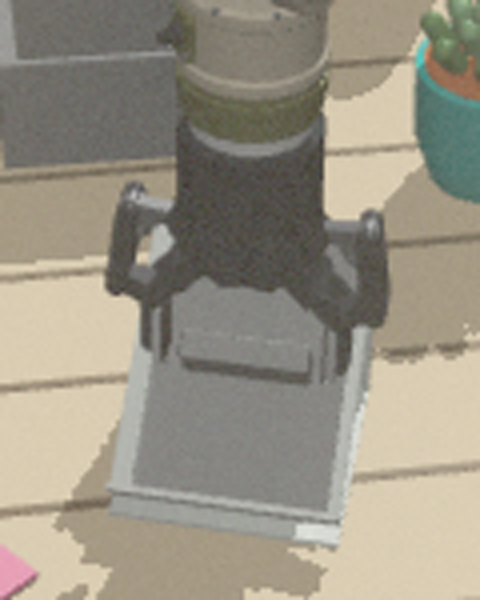

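```bash
python3 -m pendant '[[[0,0,0],0,1],[[0,0,0],0,1],[[0,0,0],0,1],[[0,0,0],0,1]]' 50; python3 -m pendant '[[[0,0,-0.2],0,1],[[0,0,-0.5],0,1],[[0,0,-0.8],0,1],[[0,0,-0.8],0,1],[[0,0,-0.8],0,1],[[0,0,-0.8],0,1],[[0,0,-0.8],0,1],[[0,0,-0.8],0,1],[[0,0,-0.8],0,1],[[0,0,-0.8],0,1]]';python3 - <<'E'
from h import *
iS,_,_=cam("side"); crop(np.clip((iS/255.)**.5*255,0,255).astype(np.uint8),250,150,400,350,3,"pics/h3S.png")
E
python3 go.py .46 .02 .15 1.55
```

```text
clock: 27.68
tcp_pos: [0.5535, -0.336, 0.0378]
orientation: [0.0, -0.581, 0.814, -0.001]
wrist_force: [-0.1, 1.6, 5.9]
finger_gap: 0.069
clock: 28.92
tcp_pos: [0.553, -0.3357, 0.1799]
orientation: [0.0, -0.581, 0.814, 0.0]
wrist_force: [0.0, -1.6, -1.1]
finger_gap: 0.0689
t 28.98 tcp [ 0.5539 -0.3363  0.1824] jawyaw 2.8109 tilt [ 0.003 -0.002 -1.   ] j6 -1.91 gap 0.069
turn units(6deg) 12.04  alt -17.96 | shift units now-axes [-15.33  10.23   1.57] after-turn axes [ 5.07 17.72  1.57]
```

View pics/h3S.png

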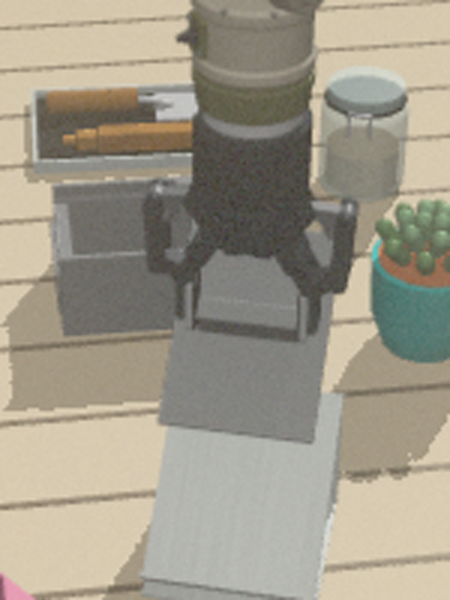

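```bash
python3 -m pendant '[[[0,0,0],1,1],[[0,0,0],1,1],[[0,0,0],1,1],[[0,0,0],1,1],[[0,0,0],1,1],[[0,0,0],1,1],[[0,0,0],1,1],[[0,0,0],1,1],[[0,0,0],1,1],[[0,0,0],1,1],[[0,0,0],1,1],[[0,0,0],1,1]]'; python3 go.py .46 -.16 .1 1.55
```

```text
clock: 30.48
tcp_pos: [0.553, -0.3356, 0.1788]
orientation: [-0.0, 0.01, 1.0, 0.0]
wrist_force: [0.2, -0.2, -1.5]
finger_gap: 0.0687
t 30.48 tcp [ 0.553  -0.3356  0.1788] jawyaw 1.5509 tilt [-0.  0. -1.] j6 -0.65 gap 0.0687
turn units(6deg) 0.01  alt -29.99 | shift units now-axes [4.82 8.68 3.94] after-turn axes [4.83 8.68 3.94]
```

```bash
python3 -m pendant '[[[0.535,0.965,0],0,1],[[0.535,0.965,0],0,1],[[0.535,0.965,0],0,1],[[0.535,0.965,0.3],0,1],[[0.535,0.965,0.6],0,1],[[0.535,0.965,0.8],0,1],[[0.535,0.965,0.8],0,1],[[0.535,0.965,0.8],0,1],[[0.535,0.965,0.8],0,1],[[0,0,0.8],0,1],[[0,0,0.8],0,1],[[0,0,0.5],0,1]]'; python3 -m pendant '[[[0,0,0.5],0,1],[[0,0,0.5],0,1],[[0,0,0.5],0,1]]' 25;python3 - <<'E'
from h import *
iS,_,_=cam("side"); crop(np.clip((iS/255.)**.5*255,0,255).astype(np.uint8),220,190,360,340,4,"pics/h4S.png")
E
```

```text
clock: 31.98
tcp_pos: [0.4594, -0.1602, 0.0543]
orientation: [-0.0, 0.008, 1.0, 0.0]
wrist_force: [-0.9, -0.3, -2.5]
finger_gap: 0.0688
clock: 32.35
tcp_pos: [0.4598, -0.1605, 0.0244]
orientation: [0.0, 0.008, 1.0, -0.0]
wrist_force: [0.2, 0.2, -1.2]
finger_gap: 0.0684
```

View pics/h4S.png

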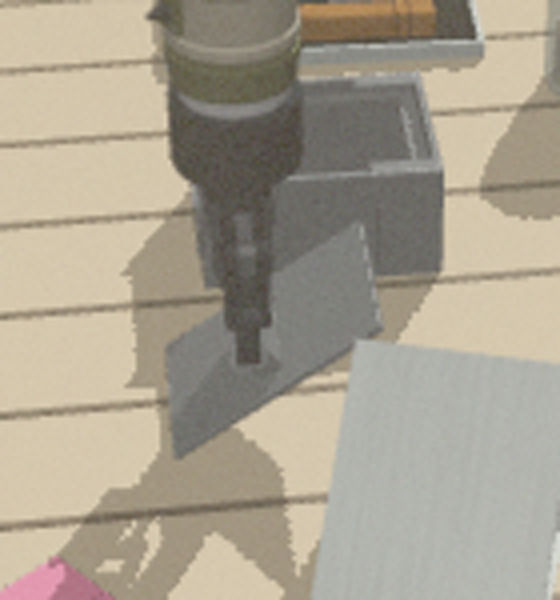

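```bash
python3 -m pendant '[[[0,0,0.4],0,1],[[0,0,0.4],0,1],[[0,0,0.4],0,1],[[0,0,0.3],0,1]]' 20;python3 -m pendant '[[[0,0,0.2],0,1],[[0,0,0.2],0,1],[[0,0,0.1],0,1]]' 20;python3 - <<'E'
from h import *
iS,_,_=cam("side"); crop(np.clip((iS/255.)**.5*255,0,255).astype(np.uint8),220,190,360,340,4,"pics/h5S.png")
E
```

```text
clock: 32.9
tcp_pos: [0.4712, -0.164, 0.0005]
orientation: [0.011, 0.008, 1.0, -0.003]
wrist_force: [12.5, 0.5, 16.3]
finger_gap: 0.0688
clock: 33.28
tcp_pos: [0.4677, -0.1638, -0.0112]
orientation: [0.007, 0.008, 1.0, -0.003]
wrist_force: [9.0, -0.5, 12.0]
finger_gap: 0.0684
```

View pics/h5S.png

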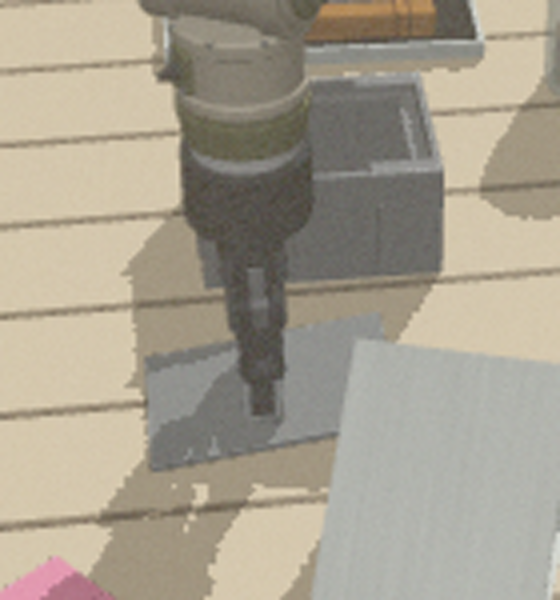

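```bash
python3 -m pendant '[[[0,0,0.2],0,1],[[0,0,0.15],0,1],[[0,0,0],0,1]]' 20;python3 -m pendant '[[[0,0,0],0,-1],[[0,0,0],0,-1],[[0,0,0],0,-1]]' 20; python3 -m pendant '[[[0,0,-0.5],0,-1],[[0,0,-1],0,-1],[[0,0,-0.8],0,-1]]'; python3 go.py .46 -.16 .1 -.02;python3 - <<'E'
from h import *
iS,_,_=cam("side"); crop(np.clip((iS/255.)**.5*255,0,255).astype(np.uint8),220,190,360,340,4,"pics/h6S.png")
it,_,_=cam("top"); cv2.imwrite("pics/h6T.png",it)
for c in("top","side"):
  for d in env.cut_out(c,"lid"): print(c,round(d["p"],2),np.round(d["location"]),d["region"].sum())
E
```

```text
clock: 33.7
tcp_pos: [0.4664, -0.1634, -0.0189]
orientation: [0.006, 0.008, 1.0, -0.002]
wrist_force: [7.5, -1.0, 10.0]
finger_gap: 0.069
clock: 34.08
tcp_pos: [0.459, -0.1601, -0.0226]
orientation: [-0.001, 0.008, 1.0, 0.0]
wrist_force: [0.2, 0.1, -0.2]
finger_gap: 0.0853
clock: 34.45
tcp_pos: [0.4597, -0.1605, 0.0249]
orientation: [0.0, 0.008, 1.0, -0.0]
wrist_force: [-0.5, 0.4, -0.2]
finger_gap: 0.0856
t 34.45 tcp [ 0.4597 -0.1605  0.0249] jawyaw 1.5543 tilt [ 0. -0. -1.] j6 -0.48 gap 0.0856
turn units(6deg) -14.97  alt 15.03 | shift units now-axes [-0.01  0.02 -3.75] after-turn axes [-0.02 -0.01 -3.75]
top 0.87 [513. 218.] 1667
top 0.77 [452. 329.] 3015
top 0.62 [344. 252.] 601
top 0.37 [204. 140.] 1794
side 0.9 [372. 396.] 1696
side 0.86 [278. 291.] 1487
side 0.69 [238. 361.] 2724
side 0.53 [329. 317.] 4463
```

View pics/h6S.png

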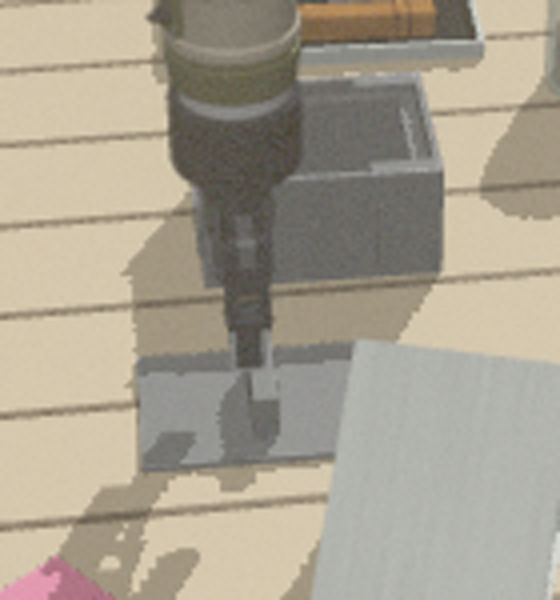

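View pics/h6T.png

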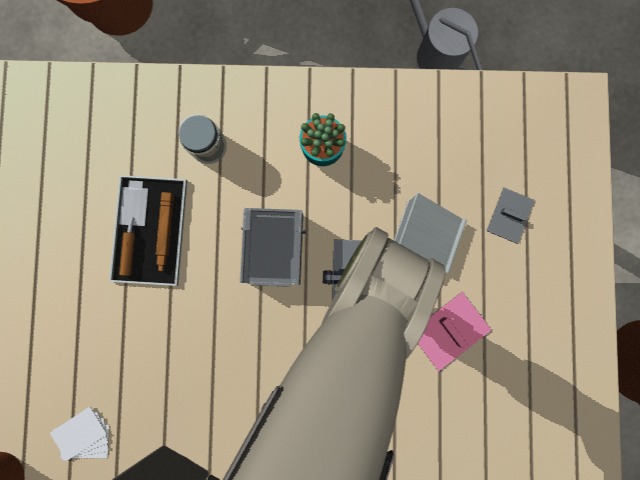

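```bash
python3 - <<'E'
from h import *
print("rib near end",ray(Ks,Vs,[(286,284),(286,290)],.02).round(4).tolist())
print("left corners",ray(Ks,Vs,[(255.5,307.3),(254.5,282)],.005).round(4).tolist())
print("far-left corner top",ray(K,V,(334.5,240.5),.005).round(4))
t=cv2.imread("pics/h6T.png"); crop(np.clip((t/255.)**.5*255,0,255).astype(np.uint8),320,225,400,300,7,"pics/h7T.png")
mt=seg("top","bin",(272,247)); ms=seg("side","bin",(298,235))
B=[box(-.075,.081,-.0605,.0605,0,.081)]
np.save("bt.npy",mt)
print("bin",fitobj({"top":mt},B,planar,[.52,.017,-.02],[.01,.01,.05]))
br,bt=planar([.5192,.0173,-.022])
# draw
im=cv2.resize(t[195:300,230:315],None,fx=6,fy=6,interpolation=cv2.INTER_CUBIC); im=np.clip((im/255.)**.6*255,0,255).astype(np.uint8)
def dr(P,col,closed=True): cv2.polylines(im,[np.int32((proj(K,V,br.apply(np.array(P))+bt)+.5-[230,195])*6)],closed,col,1)
dr([[-.075,-.0605,.081],[.081,-.0605,.081],[.081,.0605,.081],[-.075,.0605,.081]],(0,0,255))
dr([[-.075,-.0555,.081],[.076,-.0555,.081],[.076,.0555,.081],[-.075,.0555,.081]],(255,255,0))
for s in(-1,1): dr([[.035,.0555*s,.081],[.035,.046*s,.081],[.076,.046*s,.081]],(0,255,255),False)
cv2.imwrite("pics/b2.png",im)
E
```

```text
rib near end [[0.4741, -0.1591, 0.02], [0.4718, -0.1818, 0.02]]
left corners [[0.396, -0.2174, 0.005], [0.3992, -0.1222, 0.005]]
far-left corner top [[ 0.5413 -0.1166  0.005 ]]
bin (array([ 0.51823757,  0.01723172, -0.03143381]), np.float64(0.031161396592228607))
```

View pics/b2.png

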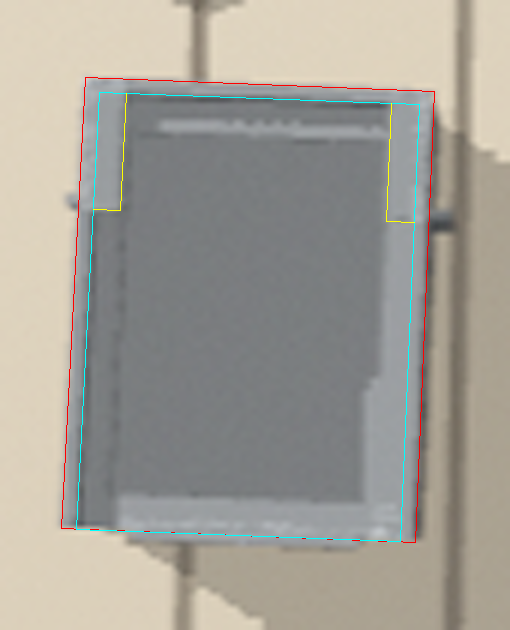

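View pics/h7T.png

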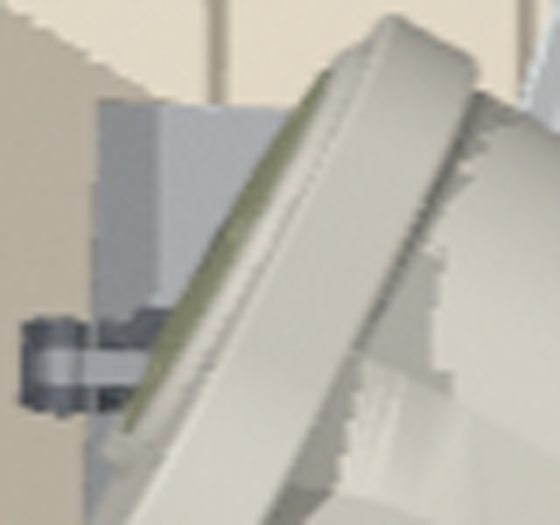

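```bash
python3 -m pendant '[[[-0.5,0,0],0,-1],[[0,-0.15,0.9],0,-1],[[0,0,0.9],0,-1],[[0,0,0.5],0,-1],[[0,0,0],0,1],[[0,0,0],0,1],[[0,0,0],0,1],[[0,0,0],0,1]]' 30; python3 -m pendant '[[[0,0,0],0,-1],[[0,0,0],0,-1],[[0,0,0],0,-1],[[0,0,-1],0,-1],[[0,0,-1],0,-1],[[0,0,-1],0,-1],[[0,0,-0.3],0,-1]]'; python3 go.py .47 -.1635 -.019 -.02; python3 - <<'E'
from h import *
iS,_,_=cam("side"); crop(np.clip((iS/255.)**.5*255,0,255).astype(np.uint8),220,190,360,340,4,"pics/h8S.png")
E
```

```text
clock: 35.85
tcp_pos: [0.4698, -0.1637, -0.0218]
orientation: [0.0, 0.008, 1.0, -0.0]
wrist_force: [-1.0, -0.3, -1.7]
finger_gap: 0.0694
clock: 36.72
tcp_pos: [0.4705, -0.164, 0.0451]
orientation: [0.001, 0.008, 1.0, -0.0]
wrist_force: [-0.5, -0.2, -0.9]
finger_gap: 0.0853
t 36.73 tcp [ 0.4705 -0.164   0.0451] jawyaw 1.5543 tilt [ 0.002 -0.001 -1.   ] j6 -0.48 gap 0.0853
turn units(6deg) -14.97  alt 15.03 | shift units now-axes [0.03 0.03 3.2 ] after-turn axes [-0.03  0.03  3.2 ]
```

View pics/h8S.png

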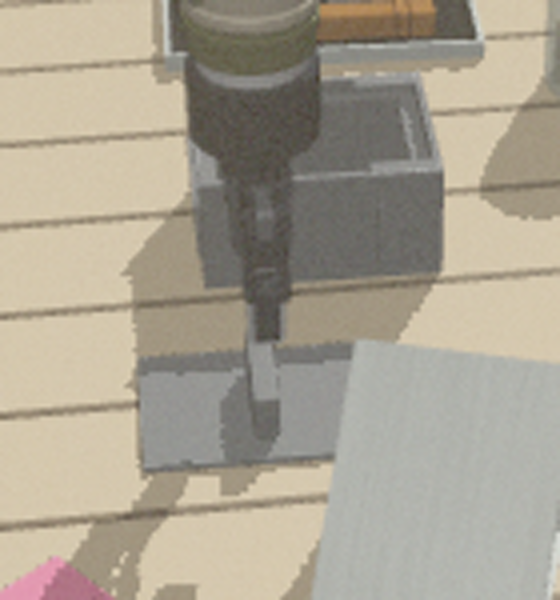

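```bash
python3 -m pendant '[[[0,0,0],1,-0.2],[[0,0,0],1,-0.2],[[0,0,0],1,-0.2],[[0,0,0],1,-0.2],[[0,0,0],1,-0.2],[[0,0,0],1,-0.2],[[0,0,0],1,-0.2],[[0,0,0],1,-0.2],[[0,0,0],1,-0.2],[[0,0,0],1,-0.2],[[0,0,0],1,-0.2],[[0,0,0],1,-0.2]]'; python3 -m pendant '[[[0,0,0],1,-0.2],[[0,0,0],1,-0.2],[[0,0,0],1,-0.2],[[0,0,0.8],0,-0.2],[[0,0,0.9],0,-0.2],[[0,0,0.9],0,-0.2],[[0,0,0.5],0,-0.2],[[0,0,0.1],0,-0.2],[[0,0,0],0,-0.2]]';python3 go.py .47 -.1637 -.019 -.02; python3 - <<'E'
from h import *
iS,_,_=cam("side"); crop(np.clip((iS/255.)**.5*255,0,255).astype(np.uint8),220,190,360,340,4,"pics/h9S.png")
E
```

```text
clock: 38.28
tcp_pos: [0.469, -0.1632, 0.0429]
orientation: [-0.001, 0.596, 0.803, -0.0]
wrist_force: [0.3, -0.6, 0.1]
finger_gap: 0.0509
clock: 39.4
tcp_pos: [0.4697, -0.1636, -0.02]
orientation: [0.0, 0.713, 0.701, 0.0]
wrist_force: [0.0, 0.3, 0.6]
finger_gap: 0.051
t 39.4 tcp [ 0.4697 -0.1636 -0.02  ] jawyaw -0.0165 tilt [ 0.  0. -1.] j6 1.09 gap 0.051
turn units(6deg) 0.03  alt -29.97 | shift units now-axes [-0.    0.01 -0.05] after-turn axes [-0.    0.01 -0.05]
```

View pics/h9S.png

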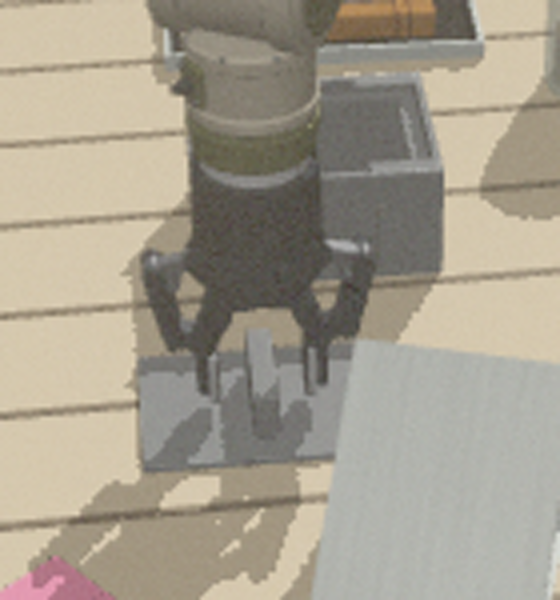

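```bash
python3 -m pendant '[[[0,0,-0.15],0,1],[[0,0,0],0,1],[[0,0,0],0,1],[[0,0,0],0,1],[[0,0,0],0,1],[[0,0,-0.3],0,1],[[0,0,-0.6],0,1],[[0,0,-0.9],0,1],[[0,0,-0.9],0,1],[[0,0,-0.9],0,1],[[0,0,-0.9],0,1],[[0,0,-0.9],0,1]]' 60; python3 go.py .469 .0184 .10 -.023;
```

```text
clock: 40.95
tcp_pos: [0.4694, -0.1635, 0.092]
orientation: [0.0, 0.713, 0.701, 0.0]
wrist_force: [0.7, 0.2, -2.2]
finger_gap: 0.0148
t 40.95 tcp [ 0.4694 -0.1635  0.092 ] jawyaw -0.0165 tilt [ 0.  0. -1.] j6 1.09 gap 0.0148
turn units(6deg) 0.06  alt -29.94 | shift units now-axes [ 9.09 -0.17 -0.4 ] after-turn axes [ 9.09 -0.23 -0.4 ]
```

```bash
python3 -m pendant '[[[1,0,0],0.06,1],[[1,0,0],0,1],[[1,0,0],0,1],[[1,0,0],0,1],[[1,0,0],0,1],[[1,0,0],0,1],[[1,0,0],0,1],[[1,0,0],0,1],[[1,-0.2,0],0,1],[[0,0,0],0,1]]'; python3 go.py .469 .0184 .055 -.023; python3 - <<'E'
from h import *
iS,_,_=cam("side"); cv2.imwrite("pics/k1S.png",iS); crop(np.clip((iS/255.)**.5*255,0,255).astype(np.uint8),210,150,350,280,4.2,"pics/k1Sc.png")
it,_,_=cam("top"); cv2.imwrite("pics/k1T.png",it); crop(np.clip((it/255.)**.5*255,0,255).astype(np.uint8),210,170,330,320,4,"pics/k1Tc.png")
E
```

```text
clock: 42.2
tcp_pos: [0.4691, 0.0175, 0.0913]
orientation: [-0.0, 0.714, 0.7, -0.0]
wrist_force: [-0.7, 0.0, -1.5]
finger_gap: 0.0146
t 42.2 tcp [0.4691 0.0175 0.0913] jawyaw -0.0206 tilt [-0.  0. -1.] j6 1.46 gap 0.0146
turn units(6deg) 0.02  alt -29.98 | shift units now-axes [ 0.05 -0.    1.82] after-turn axes [ 0.05 -0.    1.82]
```

View pics/k1Sc.png

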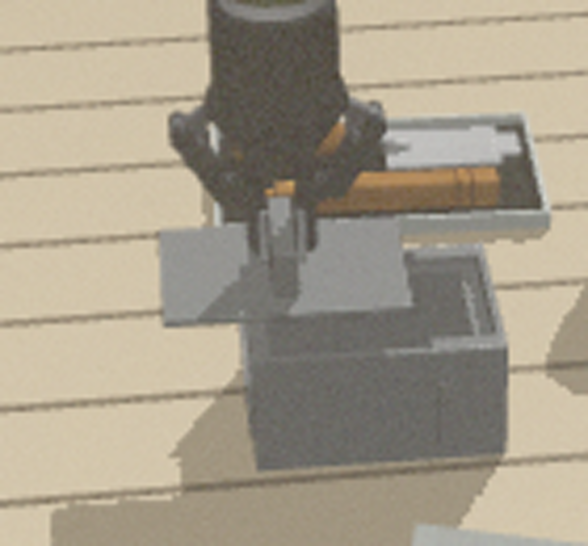

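View pics/k1Tc.png

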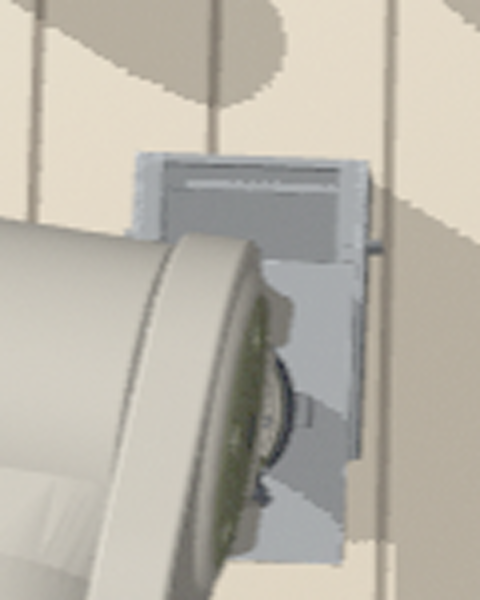

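```bash
python3 - <<'E'
from h import *
br,bt=planar([.519,.0172,-.023])
P=ray(K,V,[(298.6,235.6),(295.2,310.2)],.114); print(P, br.inv().apply(P-bt).round(4))
# side: lid near edge corners (165,325),(411,306) crop4.2 off(210,150); bottom edge z~.109
q=np.array([(165,326),(412,306),(161,232)])/4.2+[210,150]
for z in(.105,.109,.113): print(z,br.inv().apply(ray(Ks,Vs,q,z)-bt).round(4).tolist())
E
```

```text
[[ 0.54178171 -0.04078171  0.114     ]
 [ 0.39372611 -0.03708578  0.114     ]] [[ 0.0241 -0.0574  0.114 ]
 [-0.124  -0.0572  0.114 ]]
0.105 [[-0.121, -0.0485, 0.105], [0.0277, -0.0431, 0.105], [-0.1205, 0.0593, 0.105]]
0.109 [[-0.121, -0.0546, 0.109], [0.027, -0.0492, 0.109], [-0.1205, 0.0528, 0.109]]
0.113 [[-0.1209, -0.0607, 0.113], [0.0264, -0.0553, 0.113], [-0.1204, 0.0462, 0.113]]
```

```bash
python3 -m pendant '[[[0.22,0,0],0,1],[[0,0,0.6],0,1],[[0,0,0.55],0,1],[[0,0,0],0,1]]'; python3 - <<'E'
from h import *
iS,_,_=cam("side"); cv2.imwrite("pics/k2S.png",iS); crop(np.clip((iS/255.)**.5*255,0,255).astype(np.uint8),220,180,340,270,5,"pics/k2Sc.png")
it,_,_=cam("top"); cv2.imwrite("pics/k2T.png",it); crop(np.clip((it/255.)**.5*255,0,255).astype(np.uint8),250,195,320,320,4.8,"pics/k2Tc.png")
E
```

```text
clock: 42.8
tcp_pos: [0.4683, 0.0209, 0.0663]
orientation: [-0.001, 0.715, 0.699, -0.001]
wrist_force: [0.5, -0.6, -1.6]
finger_gap: 0.0146
```

View pics/k2Sc.png

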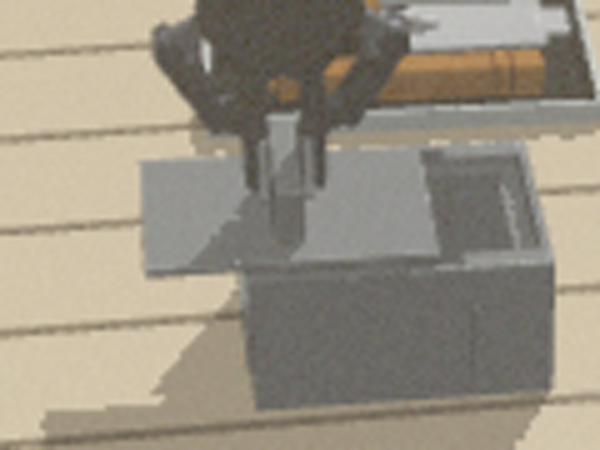

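View pics/k2Tc.png

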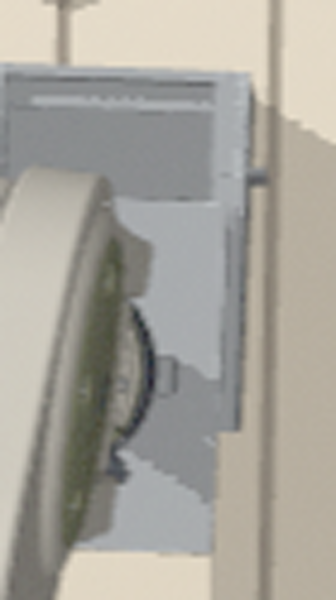

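```bash
python3 - <<'E'
from h import *
br,bt=planar([.519,.0172,-.023])
P=ray(K,V,np.array([(212.,550),(226,203)])/4.8+[250,195]-.4,.088); print(P, br.inv().apply(P-bt).round(4))
Q=proj(K,V,br.apply(np.array([[-.075,-.0555,.081],[.03,-.0555,.081],[-.075,-.0605,.081],[-.125,-.053,.088],[.025,-.053,.088]]))+bt); print(((Q+.5-[250,195])*4.8).round(1))
E
```

```text
[[ 0.39365307 -0.03285062  0.088     ]
 [ 0.54122563 -0.03571917  0.088     ]] [[-0.1242 -0.0529  0.088 ]
 [ 0.0234 -0.0524  0.088 ]]
[[224.5 433.8]
 [235.1 190. ]
 [236.1 434.2]
 [212.6 552.5]
 [228.1 199.9]]
```

```bash
python3 -m pendant '[[[0,0,0.25],0,1],[[0,0,0.2],0,1],[[0,0,0.1],0,1],[[0,0,0],0,1]]';  python3 -m pendant '[[[0,0,0.1],0,1],[[0,0,0],0,1]]'; python3 - <<'E'
from h import *
iS,_,_=cam("side"); cv2.imwrite("pics/k3S.png",iS); crop(np.clip((iS/255.)**.5*255,0,255).astype(np.uint8),220,180,340,270,5,"pics/k3Sc.png")
E
```

```text
clock: 43.4
tcp_pos: [0.4695, 0.0209, 0.0567]
orientation: [-0.0, 0.715, 0.699, -0.0]
wrist_force: [-0.4, 0.5, -1.9]
finger_gap: 0.015
clock: 43.65
tcp_pos: [0.4696, 0.0209, 0.0548]
orientation: [-0.0, 0.715, 0.699, 0.0]
wrist_force: [-0.4, -0.6, -1.5]
finger_gap: 0.0146
```

View pics/k3Sc.png

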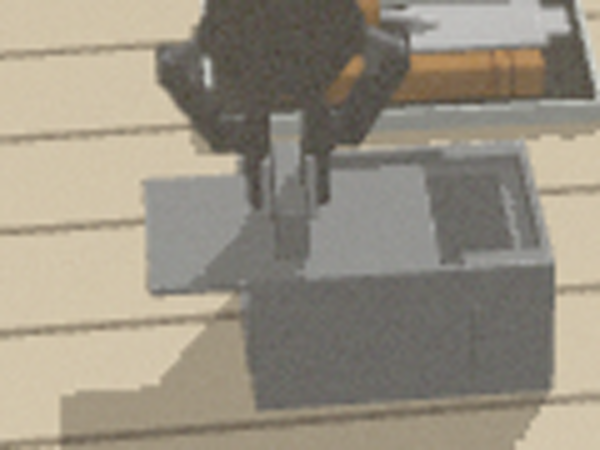

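```bash
python3 -m pendant '[[[0,0,0.1],0,1],[[0,0,0],0,1]]';  python3 -m pendant '[[[0,0,0.1],0,1],[[0,0,0],0,1]]'
```

```text
clock: 43.95
tcp_pos: [0.47, 0.0209, 0.0538]
orientation: [0.0, 0.715, 0.699, 0.0]
wrist_force: [-3.0, 1.0, 7.0]
finger_gap: 0.015
clock: 44.2
tcp_pos: [0.47, 0.0208, 0.0538]
orientation: [0.001, 0.715, 0.699, 0.001]
wrist_force: [-8.7, 0.6, 23.3]
finger_gap: 0.0149
```

```bash
python3 -m pendant '[[[0,0,-0.13],0,1],[[0,0.4,0],0,1],[[0,0.4,0],0,1],[[0,0,0],0,1]]'; python3 -m pendant '[[[0,0.3,0],0,1],[[0,0.3,0],0,1],[[0,0.3,0],0,1],[[0,0,0],0,1]]'; python3 - <<'E'
from h import *
iS,_,_=cam("side"); crop(np.clip((iS/255.)**.5*255,0,255).astype(np.uint8),220,180,340,270,5,"pics/k4Sc.png")
E
```

```text
clock: 44.7
tcp_pos: [0.486, 0.0205, 0.0538]
orientation: [-0.0, 0.715, 0.699, -0.0]
wrist_force: [-3.8, 0.5, 7.5]
finger_gap: 0.0148
clock: 45.2
tcp_pos: [0.5035, 0.0201, 0.0538]
orientation: [-0.0, 0.715, 0.699, -0.0]
wrist_force: [-4.5, 0.7, 8.3]
finger_gap: 0.0151
```

View pics/k4Sc.png

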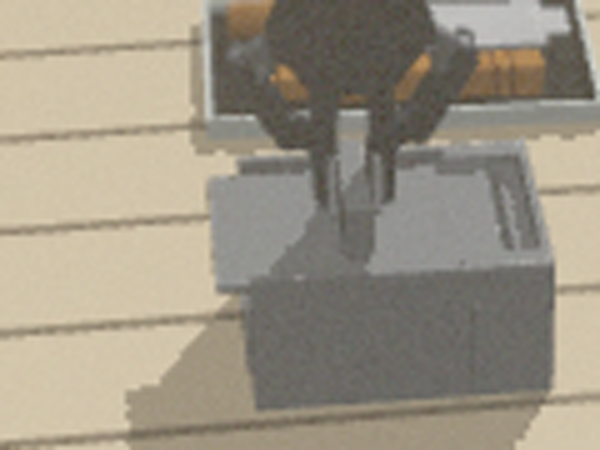

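```bash
python3 -m pendant '[[[0,0.25,0],0,1],[[0,0.25,0],0,1],[[0,0,0],0,1]]'; python3 -m pendant '[[[0,0.1,0],0,1],[[0,0.1,0],0,1],[[0,0,0],0,1]]'
```

```text
clock: 45.62
tcp_pos: [0.5133, 0.0199, 0.0538]
orientation: [-0.0, 0.715, 0.699, -0.0]
wrist_force: [-5.5, -1.1, 9.1]
finger_gap: 0.0148
clock: 46.0
tcp_pos: [0.5166, 0.0198, 0.0538]
orientation: [-0.001, 0.715, 0.699, -0.001]
wrist_force: [-7.3, 0.5, 10.4]
finger_gap: 0.0146
```

```bash
python3 -m pendant '[[[0,0.1,0],0,1],[[0,0,0],0,1]]'; python3 -m pendant '[[[0,0.1,0],0,1],[[0,0,0],0,1]]'
```

```text
clock: 46.25
tcp_pos: [0.5186, 0.0198, 0.0538]
orientation: [-0.001, 0.715, 0.699, -0.001]
wrist_force: [-7.7, 0.2, 10.3]
finger_gap: 0.0147
clock: 46.5
tcp_pos: [0.5205, 0.0198, 0.0538]
orientation: [-0.001, 0.715, 0.699, -0.001]
wrist_force: [-7.5, 0.7, 10.5]
finger_gap: 0.015
```

Still sliding steadily with only friction, so I continue to the stop.

```bash
python3 -m pendant '[[[0,0.1,0],0,1],[[0,0,0],0,1]]'; python3 -m pendant '[[[0,0.1,0],0,1],[[0,0,0],0,1]]'; python3 - <<'E'
from h import *
iS,_,_=cam("side"); crop(np.clip((iS/255.)**.5*255,0,255).astype(np.uint8),220,180,340,270,5,"pics/k5Sc.png")
it,_,_=cam("top"); crop(np.clip((it/255.)**.5*255,0,255).astype(np.uint8),230,190,320,300,5,"pics/k5Tc.png")
E
```

```text
clock: 46.75
tcp_pos: [0.5211, 0.0198, 0.0538]
orientation: [-0.002, 0.715, 0.699, -0.002]
wrist_force: [-11.4, -0.6, 14.7]
finger_gap: 0.0146
clock: 47.0
tcp_pos: [0.521, 0.0198, 0.0538]
orientation: [-0.003, 0.715, 0.699, -0.003]
wrist_force: [-16.7, -1.3, 18.8]
finger_gap: 0.0148
```

View pics/k5Sc.png

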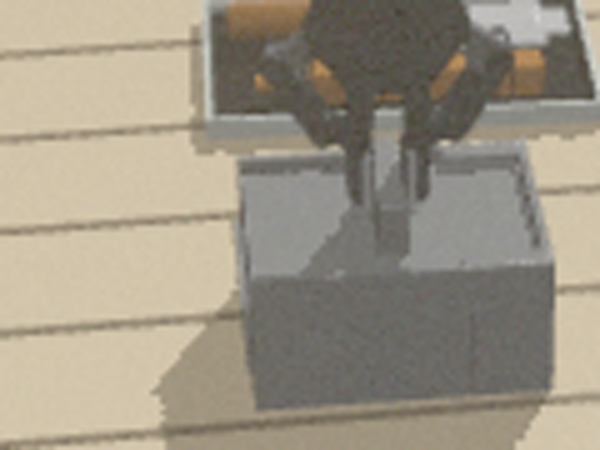

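View pics/k5Tc.png

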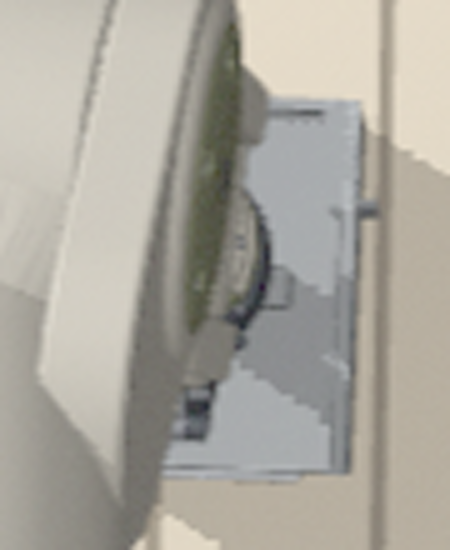

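```bash
python3 -m pendant '[[[0,-0.1,-0.08],0,1],[[0,0,0],0,1]]'; python3 -m pendant '[[[0,0,0],0,0.2],[[0,0,0],0,0.2],[[0,0,0],0,0.2]]' ; python3 -m pendant '[[[0,0,-0.5],0,0.2],[[0,0,-0.8],0,0.2],[[0,0,-0.8],0,0.2],[[0,0,-0.8],0,0.2],[[0,0,-0.8],0,0.2],[[-1,0,-0.5],0,0.2],[[-1,0,0],0,0.2],[[-1,0,0],0,0.2],[[-1,0,0],0,0.2],[[-1,0,0],0,0.2],[[-1,0,0],0,0.2],[[-1,0,0],0,0.2]]'; python3 -m pendant '[[[-1,-0.5,0],0,0],[[-1,-0.5,0],0,0],[[-1,-0.5,0],0,0],[[-1,-0.5,0],0,0],[[0,0,0],0,0]]'; cat > f5.py <<'E'
from h import *
iS,_,_=cam("side"); crop(np.clip((iS/255.)**.5*255,0,255).astype(np.uint8),220,170,360,270,5,"pics/k6Sc.png")
it,_,_=cam("top"); cv2.imwrite("pics/k6T.png",it)
br,bt=planar([.519,.0172,-.023]); im=np.clip((cv2.resize(it[190:300,230:320],None,fx=5,fy=5,interpolation=cv2.INTER_CUBIC)/255.)**.5*255,0,255).astype(np.uint8)
cv2.imwrite("pics/k6Tc.png",im)
E
python3 f5.py
```

```text
clock: 47.35
tcp_pos: [0.5212, 0.0196, 0.0541]
orientation: [-0.002, 0.715, 0.699, -0.002]
wrist_force: [-7.0, -1.0, 3.6]
finger_gap: 0.0145
clock: 47.72
tcp_pos: [0.5243, 0.0196, 0.0551]
orientation: [0.0, 0.715, 0.699, 0.0]
wrist_force: [0.2, 0.8, 0.3]
finger_gap: 0.0344
clock: 49.22
tcp_pos: [0.5205, -0.1215, 0.1392]
orientation: [0.0, 0.715, 0.699, 0.0]
wrist_force: [0.1, 0.6, 0.6]
finger_gap: 0.0345
clock: 49.85
tcp_pos: [0.4781, -0.201, 0.1391]
orientation: [-0.0, 0.716, 0.698, -0.0]
wrist_force: [-0.1, 0.5, -0.2]
finger_gap: 0.0429
```

View pics/k6Sc.png

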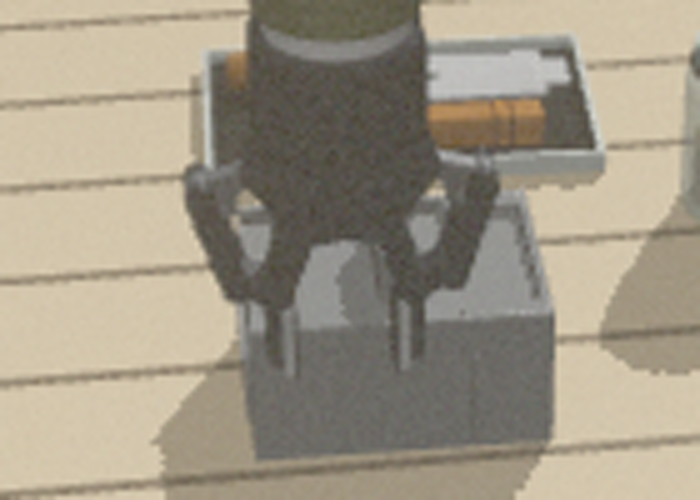

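View pics/k6Tc.png

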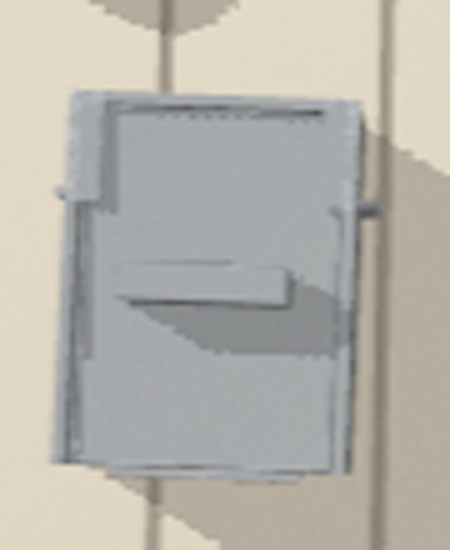

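View pics/k6T.png

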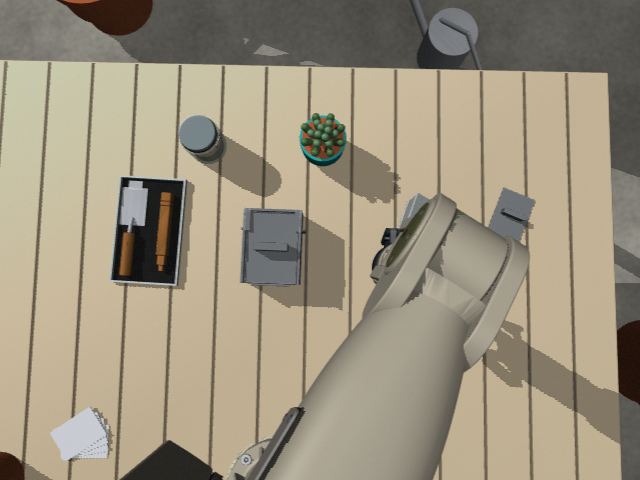

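```bash
python3 - <<'E'
from h import *
br,bt=planar([.519,.0172,-.023]); L=[box(-.075,.075,-.053,.053,.07,.075),box(-.008,.008,-.035,.035,.075,.105)]
t=cv2.imread("pics/k6T.png"); ims=[]
for dx in(0,-.003):
    im=cv2.resize(t[190:300,230:320],None,fx=5,fy=5,interpolation=cv2.INTER_CUBIC); im=np.clip((im/255.)**.5*255,0,255).astype(np.uint8)
    def dr(P): cv2.polylines(im,[np.int32((proj(K,V,br.apply(np.array(P))+bt)+.5-[230,190])*5)],True,(0,0,255),1)
    dr([[dx-.008,-.035,.105],[dx+.008,-.035,.105],[dx+.008,.035,.105],[dx-.008,.035,.105]])
    dr([[dx-.075,-.053,.075],[dx+.075,-.053,.075],[dx+.075,.053,.075],[dx-.075,.053,.075]]); ims.append(im)
cv2.imwrite("pics/k7.png",np.hstack(ims)[:, :800])
E
```

```text
(no output)
```

View pics/k7.png

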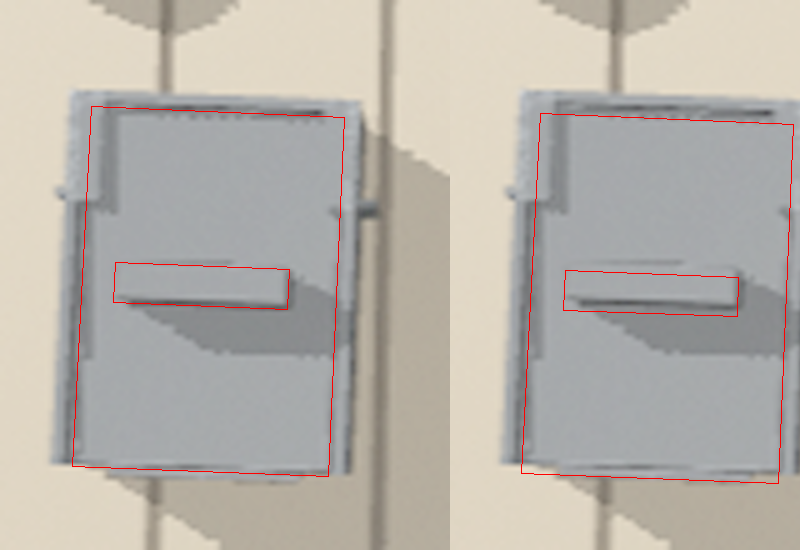

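```bash
python3 - <<'E'
from h import *
a=cv2.imread("pics/top0.png"); b=cv2.imread("pics/k6T.png")
for n,(x0,y0,x1,y1) in dict(jar=(175,110,228,165),planter=(295,105,352,170),trowel=(118,178,150,280)).items(): 
    s,_=cv2.phaseCorrelate(np.float64(cv2.cvtColor(a[y0:y1,x0:x1],6)),np.float64(cv2.cvtColor(b[y0:y1,x0:x1],6))); print(n,np.round(s,2))
print(env.hand_in(), env.get_state()["clock"])
E
```

```text
jar [-0.   -0.02]
planter [-0.01  0.01]
trowel [ 0.06 -0.01]
the job is handed in; nothing more can be done
the job is handed in; nothing more can be done
```

I finished the job and handed it in at about 50 s of the 67 s allowed; no verdict was reported. The dibber lies flat in the tray beside the trowel. The lid is under the keeper lips, flat on the rim and against the stop wall.

- **Dibber:** It was not lying level as described; its point had dropped into the bin. My first grasp closed on nothing because the real fingertips sit about 28 mm higher than the reported TCP. I corrected for that, and the second grasp held.
- **Lid:** I took the larger grey lid off the stand by the ends of its rib. I pressed it flat on a free patch of table, then gripped it again across the rib. I set it on the rim between the fences with no contact on them and slid it in. It stopped moving at x = 0.521 m with the push rising to about 17 N, and then I let go.
- **Last checks:** The top view matches the home position to about 1–2 mm. It also leaves room for a small twist of up to about half a degree, which I did not try to push out. The jar, planter and trowel have shifted by less than 0.1 pixel since the start, and the gripper was clear of everything. The highest wrist force I saw in the readings was about 25 N.
- **Disagreement:** The top camera reads y about 4 mm lower than the robot. I corrected for this before lowering the lid.

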